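Rebuild the gas absorber tower

TASK

Rebuild the absorber tower on the aluminium seat: first stand the green-rimmed cartridge in the seat, then put the black collar on it, then the red-rimmed cartridge, and last the blue cover with its knob up, each upright and fully home in the socket of the part below. Set each part down gently and let go of it before fetching the next; do not drop parts or knock anything over. Leave the spent violet cartridge, the amber bottle and the steel bowl where they stand.

Things in the scene. Friction and masses are not known exactly. Their poses are not given: they have to be found in the camera images.
- seat: Absorber seat, fixed to the worktop: flat aluminium block 110 x 110 mm, 18 mm high, with a black round rim on top, 68 mm outside, 52 mm inside, rising to 25 mm above the worktop: the socket is 7 mm deep. Origin: centre of its underside on the worktop; z up. It can lie turned about z.
- lower_cartridge: Sealed round cartridge, cream with green rim and bands, 60 mm diameter, 64 mm tall, about 0.22 kg, standing upright. Origin: centre of its underside; z up along its axis. Foot: tapered, 40 mm across at the bottom widening to 46 mm, 6 mm high, then the 60 mm body from 6 mm up. In its top a round socket 52 mm across and 7 mm deep with a 4 mm wall (rim). Seated, its origin is 19 mm above the origin of the seat.
- collar: Black round collar (spacer) with a thin steel band round it, 64 mm diameter, 34 mm tall, about 0.14 kg, standing upright. Origin: centre of its underside; z up along its axis. The same 6 mm high tapered foot (40 to 46 mm across) as the cartridges, 64 mm across from 6 mm up, closed inside; in its top a round socket 52 mm across, 7 mm deep. Seated, its origin is 58 mm above the origin of the green-rimmed cartridge.
- upper_cartridge: Sealed round cartridge, cream with red rim and bands, 60 mm diameter, 64 mm tall, about 0.22 kg, standing upright. Origin: centre of its underside; z up along its axis. Foot: tapered, 40 mm across at the bottom widening to 46 mm, 6 mm high, then the 60 mm body from 6 mm up. In its top a round socket 52 mm across and 7 mm deep with a 4 mm wall (rim). Seated, its origin is 28 mm above the origin of the collar.
- cover: Blue round cover with a black knob, about 0.13 kg, lying with the knob up. Origin: centre of its underside; z up along its axis. The same 6 mm high tapered foot (40 to 46 mm across), blue disc 64 mm in diameter from 6 to 18 mm, knob 28 mm in diameter from 18 to 46 mm. Seated, its origin is 58 mm above the origin of the red-rimmed cartridge.
- spent_cartridge: Sealed round cartridge, violet all over with a dark violet rim, 60 mm diameter, 64 mm tall, about 0.22 kg, standing upright. Origin: centre of its underside; z up along its axis. Foot: tapered, 40 mm across at the bottom widening to 46 mm, 6 mm high, then the 60 mm body from 6 mm up. In its top a round socket 52 mm across and 7 mm deep with a 4 mm wall (rim). Spent: not to be used; leave it where it stands.
- bottle: Bystander: amber glass bottle, 56 mm diameter, 130 mm tall. Origin: centre of its underside.
- bowl: Bystander: small round steel bowl, 90 mm across the rim, 40 mm high. Origin: centre of its underside.
There are look-alikes about, which are no part of the job. What is shaped like the lower_cartridge but yellow is not meant.

How it is judged:
On the way, in this order (a step that is already met when the one before it is completed fails the run):
1. The green-rimmed cartridge stands in the seat, let go (z of lower_cartridge in the frame of seat between 0.016 and 0.022 m and horizontal distance between lower_cartridge and seat below 0.006 m and angle between lower_cartridge's own z axis and vertical below 0.08 rad and contact force between the fingers and lower_cartridge below 0.2 N), for 0.2 s.
2. The black collar sits on the green-rimmed cartridge, let go (z of collar in the frame of lower_cartridge between 0.055 and 0.061 m and horizontal distance between collar and lower_cartridge below 0.006 m and angle between collar's own z axis and vertical below 0.08 rad and contact force between the fingers and collar below 0.2 N), for 0.2 s.
3. The red-rimmed cartridge sits in the collar, let go (z of upper_cartridge in the frame of collar between 0.025 and 0.031 m and horizontal distance between upper_cartridge and collar below 0.006 m and angle between upper_cartridge's own z axis and vertical below 0.08 rad and contact force between the fingers and upper_cartridge below 0.2 N), for 0.2 s.
4. The blue cover sits on the red-rimmed cartridge, let go (z of cover in the frame of upper_cartridge between 0.055 and 0.061 m and horizontal distance between cover and upper_cartridge below 0.006 m and angle between cover's own z axis and vertical below 0.08 rad and contact force between the fingers and cover below 0.2 N), for 0.2 s.
At the end, for the whole second after the job is handed in: Seat, green-rimmed cartridge, black collar, red-rimmed cartridge, blue cover: each seated in the one below (height within 3 mm, centres within 6 mm), upright within 0.08 rad, let go and at rest; spent cartridge, bottle and bowl within 20 mm of their start (all of step 1 and all of step 2 and all of step 3 and all of step 4 and linear speed of each of lower_cartridge, collar, upper_cartridge, cover below 0.02 m/s and angular speed of each of lower_cartridge, collar, upper_cartridge, cover below 0.2 rad/s and distance of each of spent_cartridge, bottle, bowl from where it was at the start of the episode below 0.02 m); the robot touches nothing.
It fails at once if A part of the tower is tipped over (angle between any of lower_cartridge, collar, upper_cartridge, cover's own z axis and vertical above 0.7 rad).
It fails at once if A part of the tower is dropped (more than about 20 mm) ((linear speed of lower_cartridge above 0.6 m/s and contact force between the fingers and lower_cartridge below 0.05 N) or (linear speed of collar above 0.6 m/s and contact force between the fingers and collar below 0.05 N) or (linear speed of upper_cartridge above 0.6 m/s and contact force between the fingers and upper_cartridge below 0.05 N) or (linear speed of cover above 0.6 m/s and contact force between the fingers and cover below 0.05 N)).
It fails at once if The spent cartridge, bottle or bowl is moved more than 20 mm or tipped (distance of any of spent_cartridge, bottle, bowl from where it was at the start of the episode above 0.02 m or angle between any of spent_cartridge, bottle, bowl's own z axis and vertical above 0.3 rad).
It also fails if it takes over 120 s, if anything falls off the work surface, if the arm or the gripper's body presses on something with over 40 N, if the wrist force passes 120 N, or if a joint passes its speed limit or range.

ROBOT

A 6-joint arm with a two-finger parallel gripper is mounted at the origin on the work surface. World frame = base frame: x ahead of the robot, y to its left, z up, the work surface at z = 0. Lengths are in m, angles in rad, forces in N, time in s.
With the tool pointing down it reaches from about 0.375 to 0.9 m from the base axis. Payload 3.1 kg.
Tool frame: the origin (TCP) lies at the very end of the fingers, on their centre line; the grasp point (between the pads) lies 19 mm behind it (tcp_to_grasp is the distance from the TCP to the grasp point, in m); z points along the fingers, y is the direction in which the jaws open and shut (so a half turn about z gives the same grasp; the last joint's range is limited). The gripper opens to 85 mm and grips with 20 to 120 N. Pads are 22 mm wide; open, the fingers measure 114 mm over their backs; the gripper's body (76 mm by 85 mm) begins 54 mm behind the grasp point. The pads swing forward as they close: fully open they stand 13 mm farther back than shut.
Start: joints at [-1.385, 0.527, 1.433, -0, 1.181, -0.178], TCP at [0.223, -0.584, 0.205] pointing down, gripper open.
Joint ranges: [-3.08, 3.08], [-0.75, 2.2], [0.22, 2.44], [-1.43, 4.57], [0, 2.65], [-2.85, 2.85]. Speed limits (rad/s): [2.79, 2.79, 3.14, 3.14, 3.14, 3.14].

INTERFACE

Orientations are given as a unit quaternion [x, y, z, w].
In Python, from station import sense, snapshot, camera_info, sign_off, tcp_to_grasp gives the robot as it stands.
- The arm moves only by the shell command python3 -m inch 'ROWS' [FORCE]. ROWS is JSON, a list of rows, each a list of 3 entries, a list of its own where there are three numbers: the closure, from -1 (fully open) to 1 (shut), so that 0 is half open, then the shift along the tool's x, y, z normalised to -1 to 1, where 1 is 10 cm, then the turn, a rotation vector about the tool's x, y, z normalised to -1 to 1, where 1 is 360 degrees. In form: [[jaw, [dx, dy, dz], [ax, ay, az]], ...]. A call has 1 to 20 rows; each row is the pose to reach, as a shift and turn from the pose commanded when the call began, along the tool's axes at that moment, turning the shorter way round; what a row does not reach only later rows make up. A row lasts 1/10 s, in which the tool goes at most 50 mm and 8.59 degrees, less where a joint would pass 70% of its speed; a pose out of reach is approached as far as the arm can. A call with a number of a shift or a turn outside -1 to 1 is refused whole. A call with a gripper value outside its range is refused whole. The fingers move at their own pace and stop on an object; FORCE is the grip in N (left out, the last holds). Time passes only in rows, so rows that repeat a pose let the fingers close. It gives the time, the measured TCP pose, the force and the opening at its end, in the units of the state.
- sense(): the state, without advancing time (a new reading comes with each control period).
- snapshot(name): name is "side" or "top"; returns (picture, depth): 400x640x3 uint8, blue, green, red; 400x640 float32, m along the optical axis (not along the pixel's ray), 0 where there is no reading.
- camera_info(name): a dict with "K" (3x3 intrinsics, pixels), "origin" and "orientation" of the camera in the world. Camera axes: x right, y down, z forward; pixel columns grow to the right and rows downward; lengths in m; the calibration is good to about 2 mm. A picture is of the moment at which its call begins. camera_info takes no time and is no camera call.
- sign_off(): hands the job in, once; it reports no verdict.
The state is a dict: "t": time; "q": joint angles; "qd": joint speeds; "tau": joint torques, N m; "tcp_pos": TCP position; "tool_rot": TCP orientation; "force": force on the tool from outside, world axes, zero at the start; "ft_torque": the same for the moment, N m; "finger_gap": opening from 0.0 (shut) to 1.0 (fully open).
Only numpy, scipy, OpenCV 4.12 (cv2) and the standard library are available. Lean on these libraries where they do the work, as an engineer would, in place of code of your own. Each camera call takes 0.05 s, during which the arm holds its last target.

## Working session

There is one attempt and no reset: what is moved stays moved. The work goes in short steps, Python scripts to look and compute and a shell command to move; the robot and the scene stay as the last step left them, time stands still between calls to the robot, and variables do not carry over. Pictures are saved under pics/ and viewed, and the job is handed in when it is done.

```bash
ls; mkdir -p pics; python3 - <<'E'
from station import *
import cv2
print(sense()); print(tcp_to_grasp)
for n in("side","top"):
    p,d=snapshot(n); cv2.imwrite(f"pics/{n}0.png",p); print(n,camera_info(n))
E
```

```text
pics
{'t': 0.0, 'q': array([-1.38450974e+00,  5.28444129e-01,  1.43391870e+00, -1.72211297e-05,
        1.18142899e+00, -1.78489712e-01]), 'qd': array([-3.96670086e-04,  3.18565053e-04,  8.57340655e-04,  7.70829495e-04,
       -4.93559754e-07, -2.01883186e-04]), 'tau': array([ 1.01892390e-03, -4.42343366e+01, -1.78022271e+01,  1.27412086e-06,
        8.52082012e-03, -1.17767620e-06]), 'tcp_pos': array([ 0.22284275, -0.58307787,  0.20444203]), 'tool_rot': array([ 9.83412150e-01,  1.81381737e-01, -1.22490571e-05, -1.09954757e-03]), 'force': array([ 0.18585751, -0.04612011,  0.63179736]), 'ft_torque': array([-0.01151217,  0.00272315,  0.01146071]), 'finger_gap': 1.0007101438154047}
0.0187
side {'K': array([[367.54402919,   0.        , 316.38315594],
       [  0.        , 367.54402919, 197.94355293],
       [  0.        ,   0.        ,   1.        ]]), 'origin': array([0.52199   , 0.55389013, 0.67395434]), 'orientation': array([ 0.00209875,  0.93347346, -0.35857481,  0.00685645])}
top {'K': array([[405.35187366,   0.        , 325.76886572],
       [  0.        , 405.35187366, 202.80834162],
       [  0.        ,   0.        ,   1.        ]]), 'origin': array([0.44669844, 0.01209646, 0.99373251]), 'orientation': array([ 0.71613401, -0.69589813,  0.04317476, -0.03184049])}
```

View pics/side0.png

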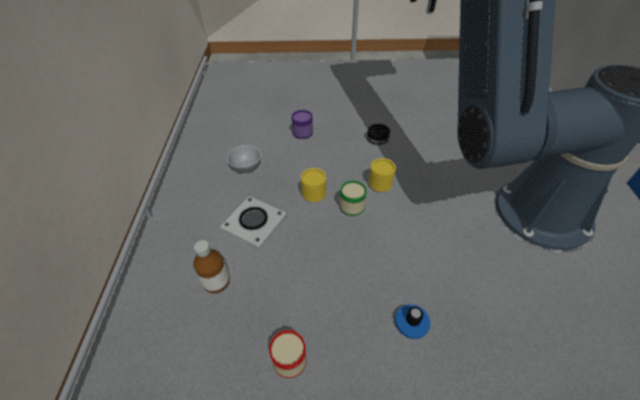

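View pics/top0.png

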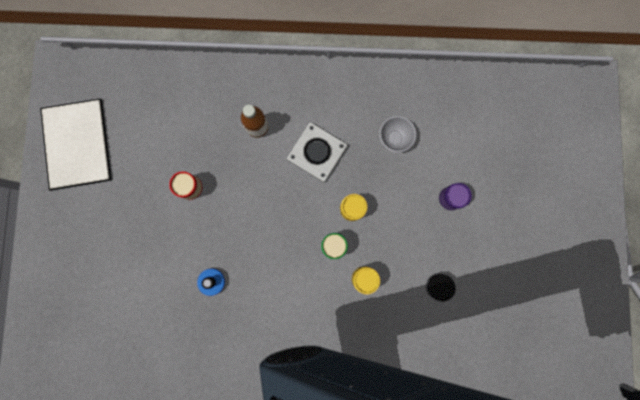

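The top picture shows the green-rimmed cartridge at (334,246), with two yellow look-alikes at (354,207) and (367,281). The seat is at (317,152), the collar at (441,288), the red-rimmed cartridge at (183,185) and the blue cover at (210,282). The bystanders are the violet cartridge at (456,196), the bottle at (253,120) and the bowl at (398,134). Next I'll measure the positions and enlarge the crops.

```bash
cat > h.py <<'E'
import numpy as np, cv2
from station import *
from scipy.spatial.transform import Rotation as R
def cam(n):
    c=camera_info(n); return np.array(c['K']),np.array(c['origin']),R.from_quat(c['orientation']).as_matrix()
def plane(n,uv,z):
    K,o,M=cam(n); uv=np.atleast_2d(uv)
    r=(M@np.linalg.inv(K)@np.c_[uv,np.ones(len(uv))].T).T
    return o+r*((z-o[2])/r[:,2])[:,None]
def cloud(n,d):
    K,o,M=cam(n); v,u=np.mgrid[0:400,0:640]
    r=np.stack([(u-K[0,2])/K[0,0],(v-K[1,2])/K[1,1],np.ones_like(u)],-1)*d[...,None]
    P=r@M.T+o; P[d==0]=np.nan; return P
def project(n,X):
    K,o,M=cam(n); p=K@(M.T@(np.array(X)-o)); return p[:2]/p[2]
def circ(xy):
    A=np.c_[2*xy,np.ones(len(xy))]; s=np.linalg.lstsq(A,(xy**2).sum(1),rcond=None)[0]
    return s[:2],np.sqrt(s[2]+s[:2]@s[:2])
E
python3 - <<'E'
from h import *
T,dT=snapshot("top"); S,dS=snapshot("side")
PT=cloud("top",dT);PS=cloud("side",dS)
g={'green':(334,246,.064),'red':(183,185,.064),'collar':(441,288,.034),'coverdisc':(210,282,.018),'knob':(209,282,.046),'seatrim':(317,152,.025),'violet':(456,196,.064),'bottle':(251,112,.13)}
sd={'green':(352,195),'red':(288,350),'collar':(378,133),'coverdisc':(413,322),'knob':(414,315),'seatrim':(253,218),'violet':(302,120),'bottle':(203,247)}
for k,(u,v,z) in g.items():
  for n,P,(a,b) in(("top",PT,(u,v)),("side",PS,sd[k])):
    w=P[b-30:b+31,a-30:a+31].reshape(-1,3)
    m=np.abs(w[:,2]-z)<(.004 if k!='seatrim' else .003)
    q=w[m]
    c0=np.median(q,0); q=q[np.hypot(*(q[:,:2]-c0[:2]).T)<.045]
    h=cv2.convexHull(q[:,:2].astype(np.float32))[:,0]
    c,r=circ(h.astype(float)); print(k,n,len(q),'med',np.round(c0,4),'hullcirc',np.round(c,4),round(r,4), 'mean',np.round(q.mean(0),4))
ims=[]
for im,(a,b) in((T,(334,246)),(T,(441,288)),(T,(183,185)),(S,(352,197)),(S,(378,133)),(S,(288,353))):
    ims.append(cv2.resize(im[b-25:b+25,a-25:a+25],(260,260),interpolation=cv2.INTER_CUBIC))
cv2.imwrite("pics/crops.png",np.vstack([np.hstack(ims[:3]),np.hstack(ims[3:])]))
w=PT[330:335,20:200];print(np.nanmedian(w[...,2]),np.nanmedian(PT[120:130,560:600,2]),np.nanmedian(PS[270:300,330:380,2]))
E
```

```text
green top 151 med [ 0.4505 -0.0362  0.0632] hullcirc [ 0.449  -0.0224] 0.0293 mean [ 0.4496 -0.0228  0.0633]
green side 120 med [ 0.4431 -0.0414  0.064 ] hullcirc [ 0.4467 -0.0237] 0.0289 mean [ 0.4445 -0.0294  0.0639]
red top 153 med [0.5805 0.3333 0.0631] hullcirc [0.5809 0.3319] 0.0294 mean [0.5802 0.3325 0.0632]
red side 341 med [0.5799 0.3341 0.0641] hullcirc [0.5791 0.3327] 0.0296 mean [0.5796 0.3337 0.0637]
collar top 212 med [ 0.3586 -0.2795  0.0336] hullcirc [ 0.3588 -0.2786] 0.0312 mean [ 0.359  -0.2788  0.0335]
collar side 138 med [ 0.3572 -0.2749  0.0339] hullcirc [ 0.3571 -0.2793] 0.0318 mean [ 0.3572 -0.2774  0.0336]
coverdisc top 421 med [0.3586 0.2619 0.0176] hullcirc [0.3564 0.2661] 0.0313 mean [0.3573 0.2641 0.0177]
coverdisc side 641 med [0.3606 0.2753 0.0188] hullcirc [0.3542 0.2664] 0.0317 mean [0.3569 0.2717 0.0187]
knob top 118 med [0.3555 0.2656 0.0456] hullcirc [0.3559 0.2658] 0.0136 mean [0.356  0.2659 0.0456]
knob side 190 med [0.3547 0.2674 0.0468] hullcirc [0.354  0.2661] 0.0136 mean [0.3546 0.2671 0.0466]
seatrim top 241 med [0.6782 0.0238 0.0244] hullcirc [0.6782 0.0218] 0.0363 mean [0.6777 0.0242 0.0246]
seatrim side 251 med [0.6772 0.0284 0.0252] hullcirc [0.6769 0.0253] 0.0336 mean [0.6766 0.0267 0.0251]
violet top 168 med [ 0.5727 -0.3058  0.0635] hullcirc [ 0.5738 -0.3084] 0.0295 mean [ 0.5732 -0.3074  0.0634]
violet side 109 med [ 0.5699 -0.308   0.0636] hullcirc [ 0.5724 -0.3087] 0.0298 mean [ 0.5713 -0.3083  0.0634]
bottle top 108 med [0.7388 0.1752 0.1296] hullcirc [0.7391 0.1752] 0.0125 mean [0.7386 0.1751 0.1298]
bottle side 152 med [0.7367 0.1772 0.1305] hullcirc [0.7369 0.1763] 0.0127 mean [0.7367 0.1771 0.1303]
-0.0006058212838243593 0.0002483556935956033 0.0008113304587222814
```

View pics/crops.png

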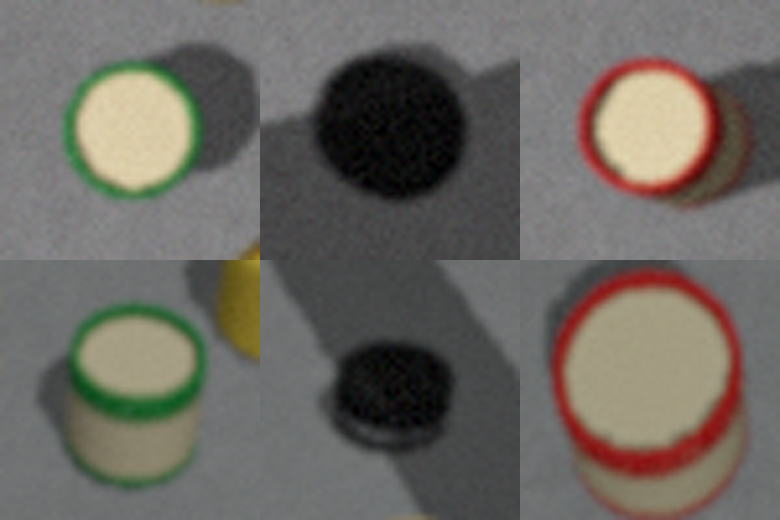

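The crops confirm the green-rimmed cartridge (cream disc, green rim) at top (334,246), the black collar with its steel band, and the red-rimmed cartridge. The green fit picked up some yellow and the seat fit some of the block, so I'll refine both by colour.

```bash
python3 - <<'E'
from h import *
for n,gc,sc,ys in(("top",(334,246),(317,152),[(354,207),(367,281)]),("side",(352,193),(253,218),[(313,176),(382,166)])):
    I,d=snapshot(n); I=I.astype(int); B,G,Rr=I[...,0],I[...,1],I[...,2]; P=cloud(n,d)
    def rep(name,m,c,z,rad):
        mm=np.zeros(m.shape,np.uint8); mm[c[1]-rad:c[1]+rad+1,c[0]-rad:c[0]+rad+1]=1
        m=(m&(mm>0)); v,u=np.nonzero(m)
        X=P[v,u]; k=np.abs(X[:,2]-z)<.005
        (e,ax,an)=cv2.fitEllipse(cv2.convexHull(np.c_[u,v][k].astype(np.int32)))
        print(n,name,k.sum(),np.round(e,1),np.round(ax,1),'ray',np.round(plane(n,e,z)[0],4),'hull',[np.round(a,4) for a in circ(cv2.convexHull(X[k][:,:2].astype(np.float32))[:,0].astype(float))])
    yel=(Rr>150)&(B<70)
    rep('green',~yel,gc,.064,18)
    dark=I.max(-1)<70
    rep('seat',dark,sc,.025,20)
    for y in ys: rep('yellow',yel,y,.064,22)
    for nm,c in(('red',(183,185) if n=='top' else (288,350)),):
        rep(nm,np.ones_like(yel),c,.064,25)
E
```

```text
top green 191 [333.8 245.3] [25.8 26. ] ray [ 0.4489 -0.0224  0.064 ] hull [array([ 0.4489, -0.0223]), np.float64(0.0292)]
top seat 231 [316.8 150.7] [25.2 26.1] ray [0.6771 0.0233 0.025 ] hull [array([0.6775, 0.0233]), np.float64(0.0315)]
top yellow 142 [353.7 206.5] [24.2 25.4] ray [ 0.5394 -0.0662  0.064 ] hull [array([ 0.5397, -0.0663]), np.float64(0.0285)]
top yellow 165 [366.1 279.9] [25.3 26.1] ray [ 0.3732 -0.0977  0.064 ] hull [array([ 0.3731, -0.0978]), np.float64(0.0288)]
top red 188 [181.7 183.6] [25.2 26.1] ray [0.5806 0.3317 0.064 ] hull [array([0.5809, 0.3324]), np.float64(0.0293)]
side green 228 [353.1 189.8] [20.9 26.1] ray [ 0.4477 -0.02    0.064 ] hull [array([ 0.4476, -0.022 ]), np.float64(0.03)]
side seat 239 [252.8 217.9] [21.8 28. ] ray [0.6764 0.0284 0.025 ] hull [array([0.6766, 0.0273]), np.float64(0.0313)]
side yellow 115 [312.9 177.3] [17.2 22.9] ray [ 0.5395 -0.0614  0.064 ] hull [array([ 0.5402, -0.0632]), np.float64(0.0274)]
side yellow 116 [382.2 167.1] [15.5 22.6] ray [ 0.3729 -0.094   0.064 ] hull [array([ 0.3718, -0.0961]), np.float64(0.0279)]
side red 455 [287.  348.2] [35.9 38. ] ray [0.579  0.3341 0.064 ] hull [array([0.579 , 0.3328]), np.float64(0.0296)]
```

```bash
python3 -m inch '[[-1,[0,0,-0.3],[0,0,0.058]],[-1,[0,0,-0.6],[0,0,0.058]],[-1,[0,0,-0.6],[0,0,0.058]],[-1,[0,0,-0.6],[0,0,0.058]]]' 40
```

```text
t: 0.7
tcp_pos: [0.2231, -0.5843, 0.2666]
tool_rot: [1.0, 0.0, 0.0, 0.001]
force: [0.0, 0.3, -0.4]
finger_gap: 1.004
```

```bash
python3 -m inch '[[-1,[0.18,-0.46,0],[0,0,0]],[-1,[0.37,-0.93,0],[0,0,0]],[-1,[0.37,-0.93,0],[0,0,0]]]'
python3 -m inch '[[-1,[0.18,-0.46,0],[0,0,0]],[-1,[0.37,-0.93,0],[0,0,0]],[-1,[0.37,-0.93,0],[0,0,0]]]'
python3 -m inch '[[-1,[0.18,-0.46,0],[0,0,0]],[-1,[0.37,-0.93,0],[0,0,0]],[-1,[0.37,-0.93,0],[0,0,0]]]'
python3 -m inch '[[-1,[0.18,-0.46,0],[0,0,0]],[-1,[0.37,-0.93,0],[0,0,0]],[-1,[0.37,-0.93,0],[0,0,0]]]'
python3 -m inch '[[-1,[0.18,-0.46,0],[0,0,0]],[-1,[0.37,-0.93,0],[0,0,0]],[-1,[0.37,-0.93,0],[0,0,0]]]'
python3 -m inch '[[-1,[0.18,-0.46,0],[0,0,0]],[-1,[0.40,-0.97,0],[0,0,0]],[-1,[0.40,-0.97,0],[0,0,0]],[-1,[0.40,-0.97,0],[0,0,0]],[-1,[0.40,-0.97,0],[0,0,0]]]'
```

```text
t: 1.0
tcp_pos: [0.261, -0.483, 0.2638]
tool_rot: [1.0, 0.003, -0.001, -0.005]
force: [-0.5, -0.7, -0.6]
finger_gap: 0.998
t: 1.3
tcp_pos: [0.2975, -0.3913, 0.2643]
tool_rot: [1.0, 0.003, -0.001, -0.003]
force: [0.1, -0.3, 0.4]
finger_gap: 1.0
t: 1.6
tcp_pos: [0.3341, -0.2994, 0.2646]
tool_rot: [1.0, 0.003, -0.001, -0.003]
force: [-1.3, 0.2, -0.0]
finger_gap: 1.0
t: 1.9
tcp_pos: [0.3712, -0.2074, 0.2649]
tool_rot: [1.0, 0.004, -0.001, -0.002]
force: [-0.2, -0.3, -0.1]
finger_gap: 0.999
t: 2.2
tcp_pos: [0.4088, -0.1153, 0.2651]
tool_rot: [1.0, 0.004, -0.0, -0.001]
force: [-0.4, -0.6, -0.3]
finger_gap: 1.005
t: 2.7
tcp_pos: [0.4478, -0.0235, 0.2652]
tool_rot: [1.0, -0.0, -0.0, 0.0]
force: [0.5, -0.2, 1.1]
finger_gap: 1.0
```

```bash
python3 -m inch '[[-1,[0.01,-0.013,0.4],[0,0,0]],[-1,[0.01,-0.013,0.8],[0,0,0]],[-1,[0.01,-0.013,1],[0,0,0]],[-1,[0.01,-0.013,1],[0,0,0]]]'
python3 -m inch '[[-1,[0,0,0.25],[0,0,0]],[-1,[0,0,0.5],[0,0,0]],[-1,[0,0,0.5],[0,0,0]],[-1,[0,0,0.5],[0,0,0]]]'
python3 - <<'E'
from h import *
p,d=snapshot("side");q,d=snapshot("top")
cv2.imwrite("pics/g1.png",np.hstack([cv2.resize(p[110:260,230:430],(400,300)),cv2.resize(q[150:300,230:430],(400,300))]));print(sense()['tcp_pos'])
E
```

```text
t: 3.1
tcp_pos: [0.4463, -0.0219, 0.163]
tool_rot: [1.0, -0.001, -0.003, -0.001]
force: [0.1, -0.2, 0.7]
finger_gap: 0.999
t: 3.5
tcp_pos: [0.4495, -0.0216, 0.1163]
tool_rot: [1.0, -0.0, 0.0, 0.0]
force: [-0.1, -0.4, -0.0]
finger_gap: 0.997
[ 0.45010833 -0.02137905  0.11693448]
```

View pics/g1.png

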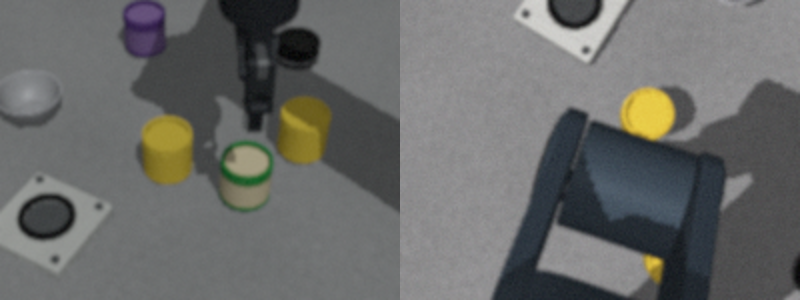

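The gripper is above the green cartridge (crop 246,175) and clear of both yellows, so I'll descend and grip.

```bash
python3 -m inch '[[-1,[-0.01,0,0.25],[0,0,0]],[-1,[-0.01,0,0.5],[0,0,0]],[-1,[-0.01,0,0.75],[0,0,0]],[-1,[-0.01,0,0.95],[0,0,0]],[-1,[-0.01,0,0.95],[0,0,0]],[-1,[-0.01,0,0.95],[0,0,0]]]'
python3 -m inch '[[0.2,[0,0,0],[0,0,0]],[1,[0,0,0],[0,0,0]],[1,[0,0,0],[0,0,0]],[1,[0,0,0],[0,0,0]],[1,[0,0,0],[0,0,0]],[1,[0,0,0],[0,0,0]],[1,[0,0,0],[0,0,0]],[1,[0,0,0],[0,0,0]]]' 40
python3 -m inch '[[1,[0,0,0],[0,0,0]],[1,[0,0,0],[0,0,0]]]' 40
```

```text
t: 4.2
tcp_pos: [0.4487, -0.0208, 0.0213]
tool_rot: [1.0, 0.0, 0.001, 0.0]
force: [-0.2, -0.2, -0.6]
finger_gap: 1.001
t: 5.0
tcp_pos: [0.4491, -0.0208, 0.022]
tool_rot: [1.0, 0.0, 0.002, 0.001]
force: [-0.9, -0.7, 8.0]
finger_gap: 0.68
t: 5.2
tcp_pos: [0.4491, -0.0208, 0.0221]
tool_rot: [1.0, 0.0, 0.002, 0.001]
force: [-0.2, -0.2, 7.5]
finger_gap: 0.676
```

```bash
python3 -m inch '[[1,[0,0,-0.1],[0,0,0]],[1,[0,0,-0.4],[0,0,0]],[1,[0,0,-0.7],[0,0,0]],[1,[0,0,-1],[0,0,0]],[1,[0,0,-1],[0,0,0]]]'
python3 -m inch '[[1,[0.3,-0.06,0],[0,0,0]],[1,[0.6,-0.12,0],[0,0,0]],[1,[0.8,-0.17,0],[0,0,0]],[1,[0.8,-0.17,0],[0,0,0]]]'
python3 -m inch '[[1,[0.3,-0.06,0],[0,0,0]],[1,[0.6,-0.12,0],[0,0,0]],[1,[0.8,-0.17,0],[0,0,0]],[1,[0.8,-0.17,0],[0,0,0]]]'
python3 -m inch '[[1,[0.3,-0.06,0],[0,0,0]],[1,[0.6,-0.12,0],[0,0,0]],[1,[0.68,-0.12,0],[0,0,0]],[1,[0.68,-0.12,0],[0,0,0]],[1,[0.68,-0.12,0],[0,0,0]]]'
python3 - <<'E'
from h import *
p,d=snapshot("side")
cv2.imwrite("pics/g2.png",cv2.resize(p[130:280,160:360],(800,600)));s=sense();print(s['tcp_pos'],s['q'])
P=cloud("side",d);print([np.round(project("side",[.677,.0245,.11]),0)])
E
```

```text
t: 5.7
tcp_pos: [0.4503, -0.021, 0.1242]
tool_rot: [1.0, 0.0, 0.004, 0.001]
force: [0.2, -0.2, -2.7]
finger_gap: 0.671
t: 6.1
tcp_pos: [0.5306, -0.0033, 0.1201]
tool_rot: [1.0, 0.001, 0.002, 0.0]
force: [0.3, -0.6, -2.6]
finger_gap: 0.673
t: 6.5
tcp_pos: [0.6091, 0.0138, 0.1197]
tool_rot: [1.0, 0.001, 0.0, 0.0]
force: [-0.0, -0.6, -1.8]
finger_gap: 0.673
t: 7.0
tcp_pos: [0.6729, 0.0254, 0.1194]
tool_rot: [1.0, 0.0, -0.002, -0.0]
force: [-0.7, 0.2, -2.4]
finger_gap: 0.674
[0.67307199 0.02545934 0.11962613] [-1.27636434e-01  6.89938852e-01  1.37248218e+00 -2.53723262e-04
  1.08334977e+00  1.44321863e+00]
[array([247., 191.])]
```

View pics/g2.png

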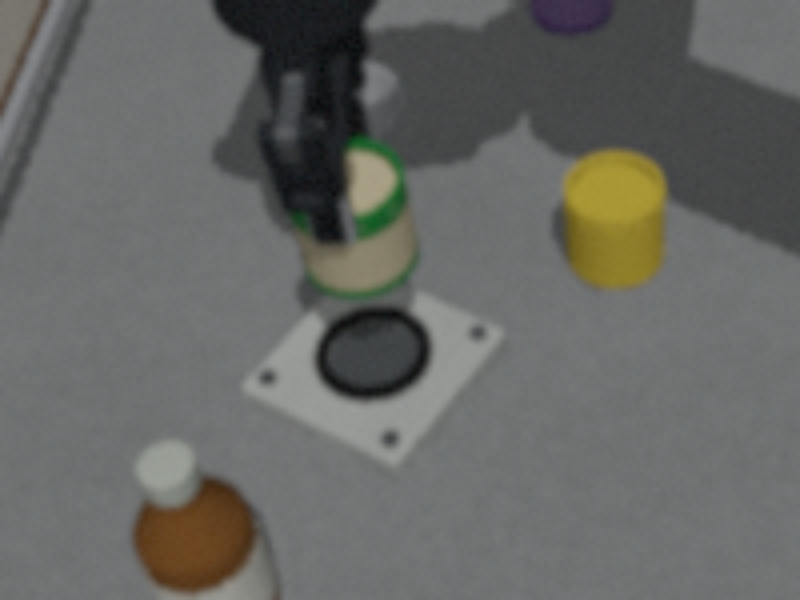

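```bash
cat > held.py <<'E'
from h import *
def held(n,box,kind):
    I,d=snapshot(n); P=cloud(n,d); H=cv2.cvtColor(I,cv2.COLOR_BGR2HSV); m=np.zeros(d.shape,bool); m[box[1]:box[3],box[0]:box[2]]=1
    h,s,v=[H[...,i].astype(int) for i in range(3)]
    if kind=='green': m&=((h>45)&(h<75)&(s>110))
    if kind=='red': m&=(((h<8)|(h>172))&(s>120))
    if kind=='blue': m&=(h>95)&(h<125)&(s>120)
    if kind=='cream': m&=(h>15)&(h<32)&(s>40)&(s<130)&(v>100)
    return I,P,m
E
python3 - <<'E'
from held import *
for n,box in(("side",(220,160,270,210)),("top",(290,120,350,180))):
  for k in('green','cream'):
    I,P,m=held(n,box,k); X=P[m]; X=X[~np.isnan(X[:,0])]
    if len(X)<10: print(n,k,len(X)); continue
    zt=np.percentile(X[:,2],95); print(n,k,len(X),'z',np.round(np.percentile(X[:,2],[2,50,98]),3),'x',np.round(np.percentile(X[:,0],[1,50,99]),4),'y',np.round(np.percentile(X[:,1],[1,50,99]),4))
    q=X
    A=np.c_[2*q[:,:2],np.ones(len(q))]
    if k=='green' and n=='side':
        side=q[q[:,2]<zt-.006]; print(len(side),circ(side[:,:2]))
        print(circ(cv2.convexHull(q[:,:2].astype(np.float32))[:,0].astype(float)))
    if k=='cream':
        lo=X[X[:,2]<.095]; print('body',len(lo),circ(lo[:,:2]) if len(lo)>5 else '')
print(sense()['tcp_pos'])
E
```

```text
side green 109 z [0.149 0.159 0.165] x [0.6425 0.654  0.695 ] y [-0.0029  0.0417  0.0545]
47 (array([0.67160355, 0.02648035]), np.float64(0.029437843697408195))
(array([0.67164371, 0.02755381]), np.float64(0.02966945693867285))
side cream 399 z [0.113 0.135 0.158] x [0.6427 0.662  0.6922] y [0.004  0.0466 0.0559]
body 0 
top green 0
top cream 1
[0.67477639 0.0254632  0.12046171]
```

```bash
python3 -m inch '[[1,[0.04,0,0.2],[0,0,0]],[1,[0.04,0,0.4],[0,0,0]],[1,[0.04,0,0.58],[0,0,0]],[1,[0.04,0,0.65],[0,0,0]],[1,[0.04,0,0.65],[0,0,0]],[1,[0.04,0,0.65],[0,0,0]]]'
python3 - <<'E'
from held import *
I,P,m=held("side",(220,170,275,225),'green'); X=P[m]
print(len(X),np.percentile(X[:,2],[2,98]),circ(cv2.convexHull(X[:,:2].astype(np.float32))[:,0].astype(float)))
I,P,m=held("side",(220,170,275,225),'cream'); X=P[m];print(np.percentile(X[:,2],[2,98]))
cv2.imwrite("pics/g3.png",cv2.resize(I[130:280,160:360],(800,600)));print(sense()['tcp_pos'],sense()['force'])
E
```

```text
t: 7.85
tcp_pos: [0.6803, 0.0255, 0.0562]
tool_rot: [1.0, 0.0, 0.001, 0.0]
force: [0.6, -1.1, -1.5]
finger_gap: 0.673
100 [0.01817578 0.15111884] (array([0.6809203 , 0.03511795]), np.float64(0.0343539903413443))
[0.04925218 0.09510594]
[0.68075199 0.02553083 0.05672526] [ 0.05239438  0.07684026 -1.73757225]
```

View pics/g3.png

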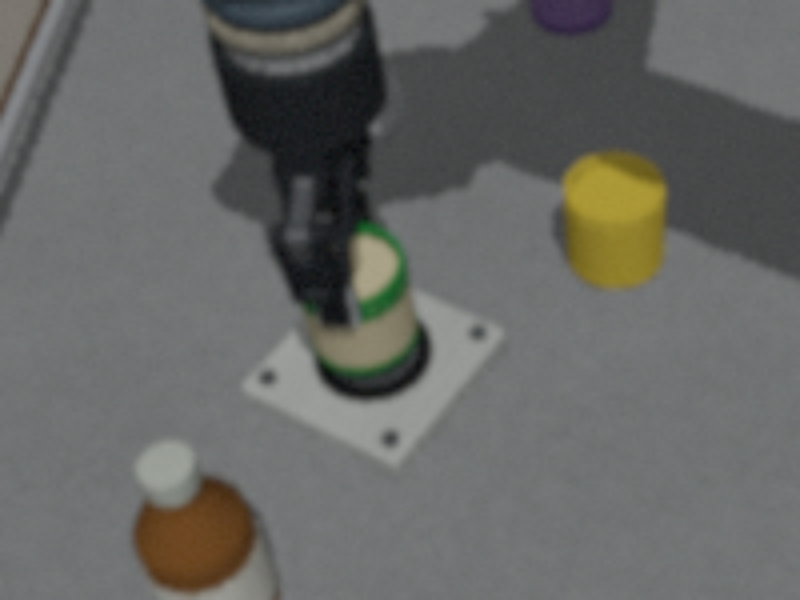

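```bash
python3 - <<'E'
from held import *
for i in range(2):
    I,P,m=held("side",(220,170,275,225),'green'); X=P[m]; X=X[(X[:,2]>.06)&(X[:,2]<.12)&(np.hypot(X[:,0]-.678,X[:,1]-.026)<.04)]
    print(len(X),np.percentile(X[:,2],[2,98]),circ(cv2.convexHull(X[:,:2].astype(np.float32))[:,0].astype(float)))
    s=X[X[:,2]<.088]; print(circ(s[:,:2])); print(sense()['tcp_pos'])
E
```

```text
79 [0.08641216 0.10116575] (array([0.67884986, 0.02711991]), np.float64(0.029409159464097136))
(array([0.68690666, 0.01935465]), np.float64(0.039123163652335424))
[0.68067791 0.02554446 0.05670661]
78 [0.08742309 0.10085006] (array([0.67872231, 0.02713278]), np.float64(0.029012795617289314))
(array([0.66946237, 0.03371869]), np.float64(0.018267800763575384))
[0.68054027 0.02557803 0.05661939]
```

```bash
python3 -m inch '[[1,[-0.02,0,0.05],[0,0,0]],[1,[-0.02,0,0.09],[0,0,0]],[1,[-0.02,0,0.12],[0,0,0]],[1,[-0.02,0,0.14],[0,0,0]],[1,[-0.02,0,0.14],[0,0,0]],[1,[-0.02,0,0.14],[0,0,0]]]'
python3 -m inch '[[1,[0,0,0.01],[0,0,0]],[1,[0,0,0.02],[0,0,0]],[1,[0,0,0.03],[0,0,0]],[1,[0,0,0.03],[0,0,0]],[1,[0,0,0.03],[0,0,0]]]'
```

```text
t: 8.65
tcp_pos: [0.6777, 0.0257, 0.0416]
tool_rot: [1.0, 0.0, -0.0, -0.0]
force: [-1.5, 0.1, 1.5]
finger_gap: 0.674
t: 9.15
tcp_pos: [0.6781, 0.0256, 0.0415]
tool_rot: [1.0, 0.0, 0.001, 0.0]
force: [-4.6, 0.5, 14.3]
finger_gap: 0.677
```

```bash
python3 -m inch '[[1,[0,0,-0.02],[0,0,0]],[0.2,[0,0,-0.02],[0,0,0]],[0,[0,0,-0.02],[0,0,0]],[-0.4,[0,0,-0.02],[0,0,0]],[-1,[0,0,-0.02],[0,0,0]],[-1,[0,0,-0.02],[0,0,0]],[-1,[0,0,-0.02],[0,0,0]],[-1,[0,0,-0.02],[0,0,0]]]'
python3 -m inch '[[-1,[0,0,-0.3],[0,0,0]],[-1,[0,0,-0.6],[0,0,0]],[-1,[0,0,-1],[0,0,0]],[-1,[0,0,-1],[0,0,0]]]'
python3 -m inch '[[-1,[0,0,-0.5],[0,0,0]],[-1,[-0.5,0.3,-1],[0,0,0]],[-1,[-0.8,0.8,-1],[0,0,0]],[-1,[-0.8,0.8,-1],[0,0,0]]]'
python3 -m inch '[[-1,[-0.4,0.4,0],[0,0,0]],[-1,[-0.8,0.8,0],[0,0,0]],[-1,[-0.8,0.8,0],[0,0,0]]]'
python3 - <<'E'
from h import *
for n,b in(("side",(253,200)),("top",(317,150))):
    I,d=snapshot(n);P=cloud(n,d);w=P[b[1]-30:b[1]+31,b[0]-30:b[0]+31].reshape(-1,3)
    for z in(.083,.076):
        q=w[(np.abs(w[:,2]-z)<.003)&(np.hypot(w[:,0]-.677,w[:,1]-.025)<.045)];print(n,z,len(q),np.median(q[:,2]),circ(cv2.convexHull(q[:,:2].astype(np.float32))[:,0].astype(float)) if len(q)>10 else'')
    cv2.imwrite(f"pics/p1{n}.png",I)
print(sense()['tcp_pos'])
E
```

```text
t: 9.95
tcp_pos: [0.6776, 0.0257, 0.04]
tool_rot: [1.0, 0.0, -0.0, -0.0]
force: [-0.3, 0.3, 0.2]
finger_gap: 1.003
t: 10.35
tcp_pos: [0.6823, 0.0252, 0.1469]
tool_rot: [1.0, 0.0, 0.006, 0.001]
force: [0.5, 0.4, 1.1]
finger_gap: 0.997
t: 10.75
tcp_pos: [0.5964, -0.0559, 0.242]
tool_rot: [1.0, 0.0, 0.001, 0.001]
force: [-0.4, 0.5, -0.8]
finger_gap: 0.997
t: 11.05
tcp_pos: [0.5143, -0.1366, 0.24]
tool_rot: [1.0, -0.002, -0.001, 0.0]
force: [0.4, -0.7, 0.6]
finger_gap: 1.001
side 0.083 159 0.08333857688878477 (array([0.67653924, 0.02506433]), np.float64(0.02954116038709236))
side 0.076 348 0.07710210693682568 (array([0.67606693, 0.02711087]), np.float64(0.02883146526405524))
top 0.083 123 0.08253102811875956 (array([0.67811363, 0.02460027]), np.float64(0.029378000211158103))
top 0.076 378 0.07635630217414074 (array([0.67608624, 0.02412716]), np.float64(0.028065452756149346))
[ 0.5166072  -0.13555548  0.2403011 ]
```

View pics/p1side.png

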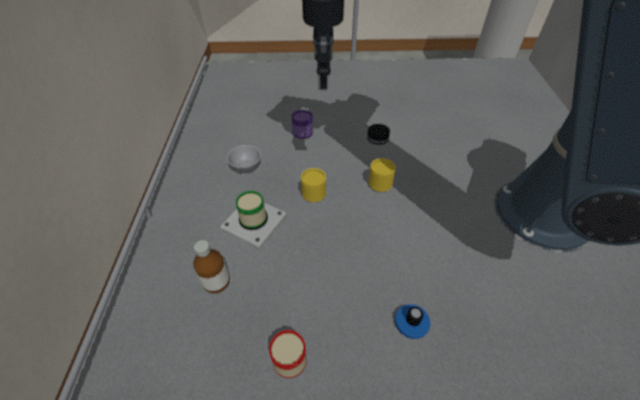

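The green cartridge stands in the seat (side 252,208): its rim is at z 0.083 as expected, and it is centred within about 1.5 mm. Next I'll fetch the collar.

```bash
python3 -m inch '[[-1,[-0.4,0.36,0.2],[0,0,0]],[-1,[-0.79,0.71,0.4],[0,0,0]],[-1,[-0.79,0.71,0.4],[0,0,0]]]'
python3 -m inch '[[-1,[-0.4,0.36,0.2],[0,0,0]],[-1,[-0.79,0.72,0.6],[0,0,0]],[-1,[-0.79,0.72,0.8],[0,0,0]],[-1,[-0.79,0.72,0.8],[0,0,0]],[-1,[-0.79,0.72,0.8],[0,0,0]],[-1,[-0.79,0.72,0.8],[0,0,0]]]'
python3 - <<'E'
from h import *
p,d=snapshot("side");cv2.imwrite("pics/c1.png",cv2.resize(p[60:210,280:480],(800,600)))
for i in range(3):print(sense()['tcp_pos']); snapshot("side")
E
```

```text
t: 11.45
tcp_pos: [0.4367, -0.2055, 0.1986]
tool_rot: [1.0, -0.001, -0.002, -0.001]
force: [0.1, -0.5, -0.9]
finger_gap: 0.999
t: 12.05
tcp_pos: [0.3619, -0.2776, 0.1214]
tool_rot: [1.0, 0.001, 0.001, 0.001]
force: [-0.9, 0.5, 0.4]
finger_gap: 1.001
[ 0.36193904 -0.27761069  0.12161083]
[ 0.36172005 -0.27753014  0.12165994]
[ 0.36148224 -0.27750332  0.12160894]
```

View pics/c1.png

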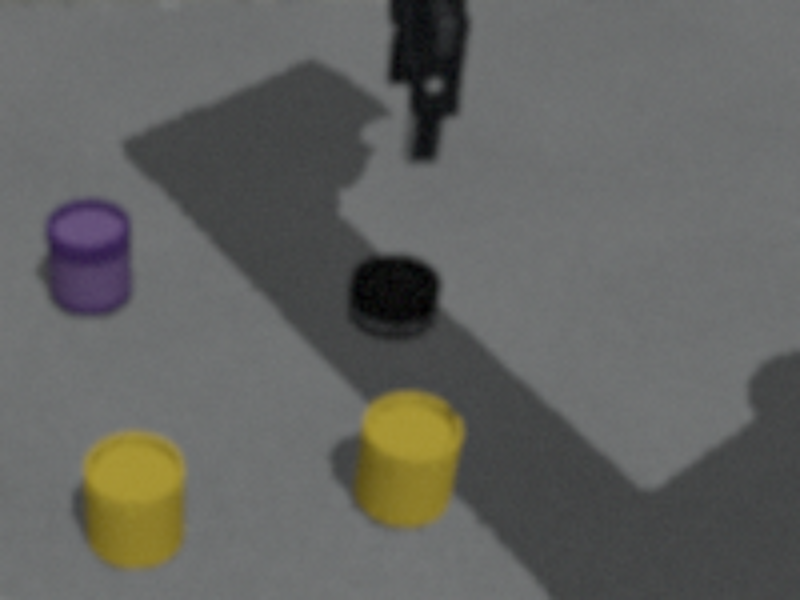

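The gripper stands above the collar (crop 393,290). Descending.

```bash
python3 -m inch '[[-1,[-0.03,0.015,0.3],[0,0,0]],[-1,[-0.03,0.015,0.6],[0,0,0]],[-1,[-0.03,0.015,0.9],[0,0,0]],[-1,[-0.03,0.015,1],[0,0,0]],[-1,[-0.03,0.015,1],[0,0,0]],[-1,[-0.03,0.015,1],[0,0,0]]]'
python3 -m inch '[[-1,[0,0,0.08],[0,0,0]],[-1,[0,0,0.16],[0,0,0]],[-1,[0,0,0.16],[0,0,0]],[-1,[0,0,0.16],[0,0,0]]]'
```

```text
t: 12.85
tcp_pos: [0.3575, -0.2794, 0.0212]
tool_rot: [1.0, 0.0, 0.0, 0.001]
force: [0.5, -0.3, -0.6]
finger_gap: 0.999
t: 13.25
tcp_pos: [0.3568, -0.2789, 0.0044]
tool_rot: [1.0, 0.0, -0.0, -0.0]
force: [-0.2, -0.3, 0.4]
finger_gap: 1.003
```

```bash
python3 -m inch '[[-1,[0.015,0,0.03],[0,0,0]],[-1,[0.015,0,0.03],[0,0,0]],[0.2,[0.015,0,0.03],[0,0,0]],[1,[0.015,0,0.03],[0,0,0]],[1,[0.015,0,0.03],[0,0,0]],[1,[0.015,0,0.03],[0,0,0]],[1,[0.015,0,0.03],[0,0,0]],[1,[0.015,0,0.03],[0,0,0]],[1,[0.015,0,0.03],[0,0,0]],[1,[0.015,0,0.03],[0,0,0]]]' 40
python3 -m inch '[[1,[0,0,-0.05],[0,0,0]],[1,[0,0,-0.2],[0,0,0]],[1,[0,0,-0.2],[0,0,0]],[1,[0,0,-0.2],[0,0,0]]]'
python3 - <<'E'
from h import *
p,d=snapshot("side");cv2.imwrite("pics/c2.png",cv2.resize(p[60:210,280:480],(800,600)))
E
```

```text
t: 14.25
tcp_pos: [0.3582, -0.2788, 0.0014]
tool_rot: [1.0, 0.0, -0.0, -0.0]
force: [0.2, 1.6, 3.4]
finger_gap: 0.053
t: 14.65
tcp_pos: [0.3587, -0.2795, 0.0215]
tool_rot: [1.0, 0.0, 0.0, 0.001]
force: [-0.1, 0.1, -0.6]
finger_gap: 0.047
```

View pics/c2.png

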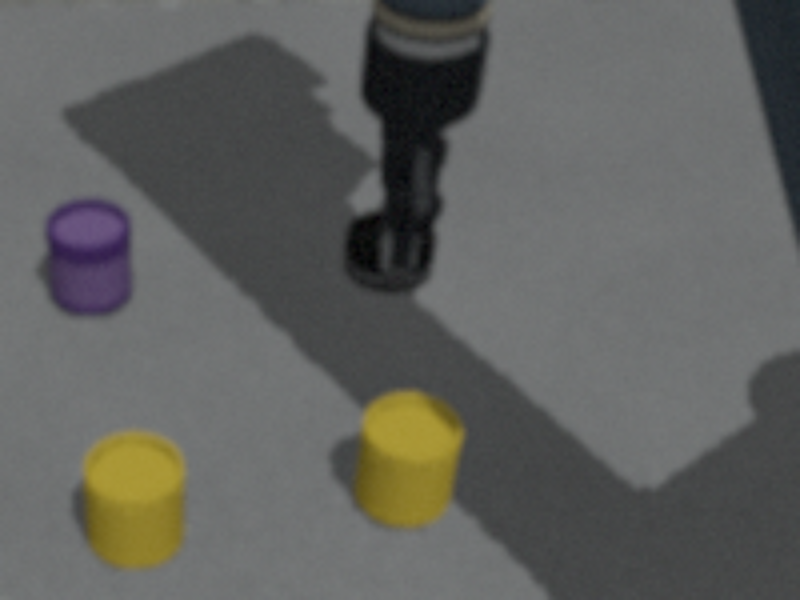

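The fingers went almost shut and the collar (crop 390,250) seems to have shifted away. I need to see what happened before moving again.

```bash
python3 - <<'E'
from h import *
for n,b in(("side",(377,122)),("top",(441,288))):
    I,d=snapshot(n);P=cloud(n,d)
    cv2.imwrite(f"pics/c3{n}.png",cv2.resize(I[b[1]-40:b[1]+40,b[0]-50:b[0]+50],(800,640),interpolation=cv2.INTER_CUBIC)[:600])
    w=P[b[1]-30:b[1]+31,b[0]-30:b[0]+31]; q=w.reshape(-1,3); q=q[(q[:,2]>.012)&(q[:,2]<.09)]
    print(n,len(q),np.histogram(q[:,2],bins=np.arange(.01,.095,.005)))
    if n=='side':
        for v in range(104,136,3): print(v,[tuple(np.round(P[v,u]*1000).astype(int)) for u in range(362,394,4)])
print(sense()['force'],sense()['tcp_pos'])
E
```

```text
side 345 (array([ 0,  0,  0, 21, 39, 27, 32, 82, 61, 24, 13, 13, 14, 15,  2,  2]), array([0.01 , 0.015, 0.02 , 0.025, 0.03 , 0.035, 0.04 , 0.045, 0.05 ,
       0.055, 0.06 , 0.065, 0.07 , 0.075, 0.08 , 0.085, 0.09 ]))
104 [(np.int64(387), np.int64(-455), np.int64(1)), (np.int64(375), np.int64(-451), np.int64(3)), (np.int64(361), np.int64(-457), np.int64(-1)), (np.int64(349), np.int64(-454), np.int64(1)), (np.int64(371), np.int64(-263), np.int64(128)), (np.int64(364), np.int64(-246), np.int64(140)), (np.int64(357), np.int64(-232), np.int64(149)), (np.int64(298), np.int64(-454), np.int64(1))]
107 [(np.int64(389), np.int64(-437), np.int64(2)), (np.int64(376), np.int64(-438), np.int64(1)), (np.int64(363), np.int64(-435), np.int64(3)), (np.int64(351), np.int64(-437), np.int64(1)), (np.int64(371), np.int64(-260), np.int64(121)), (np.int64(359), np.int64(-265), np.int64(118)), (np.int64(358), np.int64(-222), np.int64(147)), (np.int64(300), np.int64(-437), np.int64(1))]
110 [(np.int64(390), np.int64(-422), np.int64(1)), (np.int64(377), np.int64(-423), np.int64(0)), (np.int64(365), np.int64(-
[... 2878 characters left out ...]
7), np.int64(-314), np.int64(2))]
134 [(np.int64(400), np.int64(-300), np.int64(2)), (np.int64(388), np.int64(-302), np.int64(1)), (np.int64(376), np.int64(-300), np.int64(2)), (np.int64(365), np.int64(-302), np.int64(1)), (np.int64(353), np.int64(-303), np.int64(-1)), (np.int64(342), np.int64(-300), np.int64(2)), (np.int64(330), np.int64(-300), np.int64(1)), (np.int64(318), np.int64(-302), np.int64(0))]
top 117 (array([ 0,  0,  0,  7,  9, 10, 12, 24, 45,  5,  2,  1,  1,  0,  0,  1]), array([0.01 , 0.015, 0.02 , 0.025, 0.03 , 0.035, 0.04 , 0.045, 0.05 ,
       0.055, 0.06 , 0.065, 0.07 , 0.075, 0.08 , 0.085, 0.09 ]))
[-0.46242874  0.3575694  -1.22744865] [ 0.35825193 -0.27886709  0.02097486]
```

View pics/c3side.png

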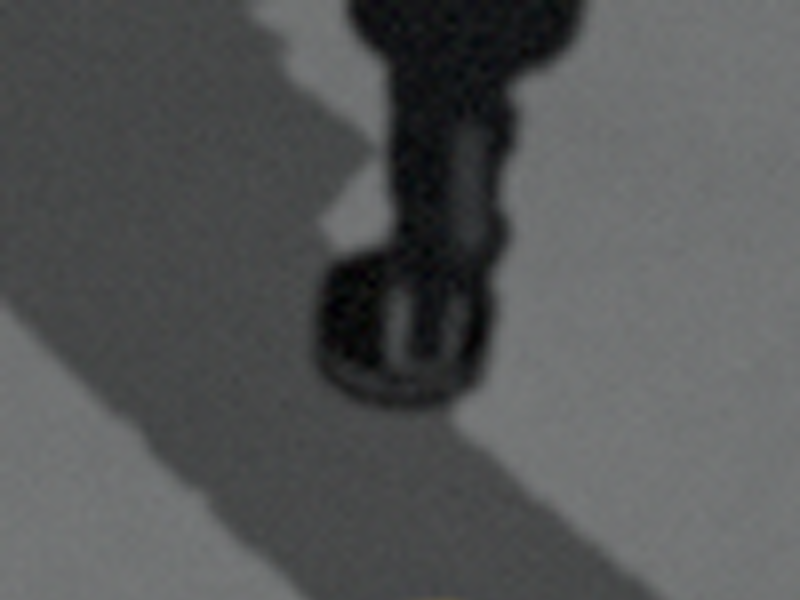

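View pics/c3top.png

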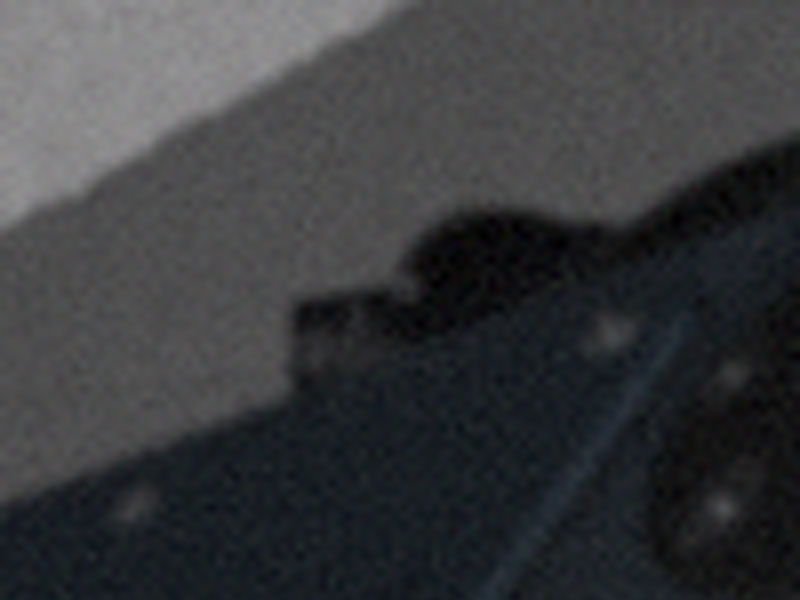

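The data shows the collar upright and lifted by about 20 mm, with its centre near y = -0.308 and the shut fingers on its near wall. That is a bad grasp, so I'll lower it, open, rise and measure again.

```bash
python3 -m inch '[[1,[0,0,0.07],[0,0,0]],[1,[0,0,0.14],[0,0,0]],[1,[0,0,0.19],[0,0,0]],[1,[0,0,0.19],[0,0,0]],[1,[0,0,0.19],[0,0,0]]]'
python3 -m inch '[[0.8,[0,0,0],[0,0,0]],[0.6,[0,0,0],[0,0,0]],[0.6,[0,0,0],[0,0,0]]]'
python3 - <<'E'
from h import *
I,d=snapshot("side");b=(377,122)
cv2.imwrite("pics/c4.png",cv2.resize(I[b[1]-40:b[1]+35,b[0]-50:b[0]+50],(800,600),interpolation=cv2.INTER_CUBIC))
print(sense()['finger_gap'])
E
```

```text
t: 15.3
tcp_pos: [0.3582, -0.2788, 0.0019]
tool_rot: [1.0, 0.0, -0.0, -0.0]
force: [-0.2, 0.6, -1.8]
finger_gap: 0.05
t: 15.6
tcp_pos: [0.3585, -0.2791, 0.0025]
tool_rot: [1.0, 0.0, 0.0, 0.0]
force: [-0.2, 0.7, -0.0]
finger_gap: 0.198
0.20028005418828124
```

View pics/c4.png

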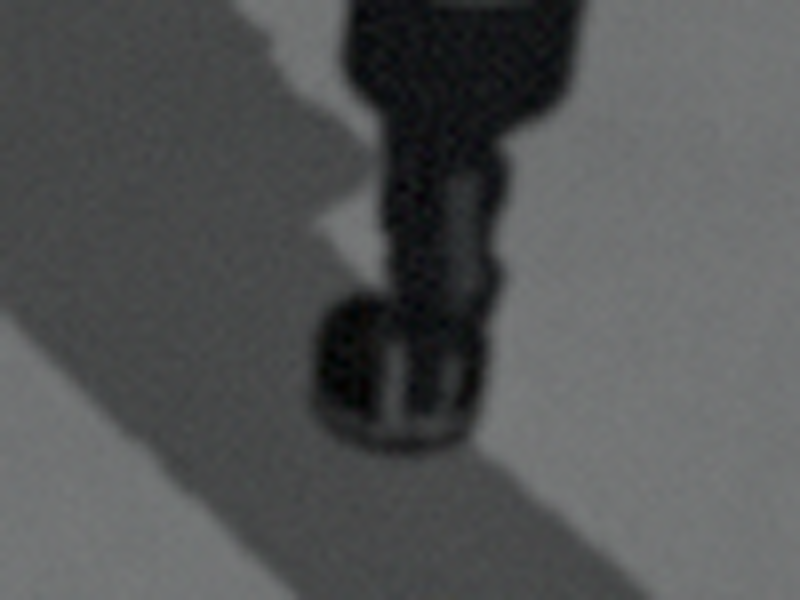

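```bash
python3 -m inch '[[0.2,[0,0,0],[0,0,0]],[-0.3,[0,0,0],[0,0,0]],[-0.7,[0,0,0],[0,0,0]],[-1,[0,0,0],[0,0,0]],[-1,[0,0,0],[0,0,0]],[-1,[0,0,0],[0,0,0]]]'
python3 - <<'E'
from h import *
I,d=snapshot("side");b=(377,122)
cv2.imwrite("pics/c5.png",cv2.resize(I[b[1]-40:b[1]+35,b[0]-50:b[0]+50],(800,600),interpolation=cv2.INTER_CUBIC))
P=cloud("side",d);q=P[95:165,345:410].reshape(-1,3);q=q[np.abs(q[:,2]-.034)<.004];print(len(q),circ(cv2.convexHull(q[:,:2].astype(np.float32))[:,0].astype(float)),q.mean(0))
for i in range(2): print(sense()['force'],sense()['tcp_pos'],sense()['finger_gap'])
E
```

```text
t: 16.25
tcp_pos: [0.3584, -0.279, 0.0024]
tool_rot: [1.0, 0.0, 0.0, 0.0]
force: [0.2, 0.7, 0.1]
finger_gap: 0.998
74 (array([ 0.36104478, -0.30464582]), np.float64(0.029385334623242592)) [ 0.37456899 -0.30546268  0.03314714]
[-0.41668785  0.21489735  0.17635254] [ 0.35836101 -0.27898098  0.00238836] 1.000818110290636
[-0.41668785  0.21489735  0.17635254] [ 0.35836101 -0.27898098  0.00238836] 1.000818110290636
```

View pics/c5.png

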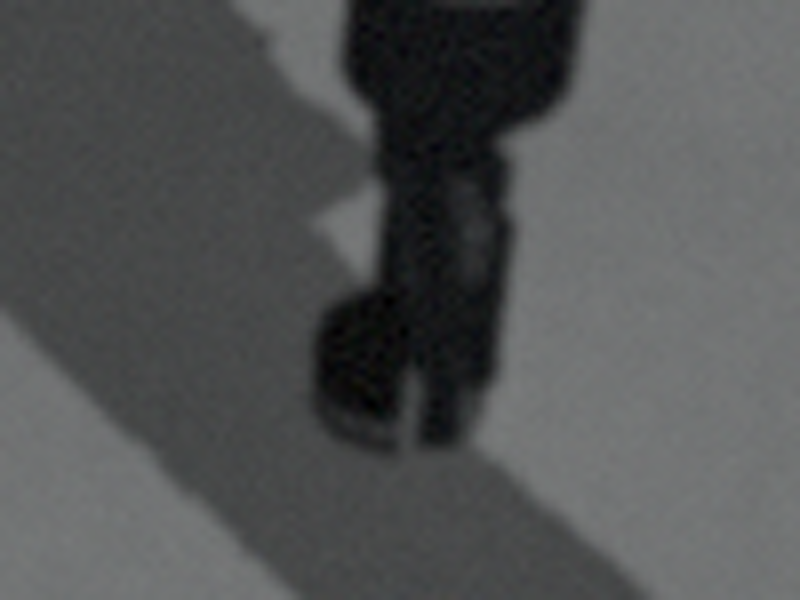

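```bash
python3 -m inch '[[-1,[0,0,-0.1],[0,0,0]],[-1,[0,0,-0.3],[0,0,0]],[-1,[0,0,-0.6],[0,0,0]],[-1,[0,0,-0.9],[0,0,0]],[-1,[0,0,-0.9],[0,0,0]]]'
python3 - <<'E'
from h import *
I,d=snapshot("side");b=(377,122)
cv2.imwrite("pics/c6.png",cv2.resize(I[b[1]-40:b[1]+35,b[0]-50:b[0]+50],(800,600),interpolation=cv2.INTER_CUBIC))
P=cloud("side",d)
for z in(.034,.027):
    q=P[95:165,345:410].reshape(-1,3);q=q[np.abs(q[:,2]-z)<.004];q=q[np.hypot(q[:,0]-.361,q[:,1]+.306)<.05];print(len(q),circ(cv2.convexHull(q[:,:2].astype(np.float32))[:,0].astype(float)),q.mean(0))
E
```

```text
t: 16.8
tcp_pos: [0.36, -0.2809, 0.096]
tool_rot: [1.0, 0.0, 0.002, 0.003]
force: [0.1, -0.7, -0.6]
finger_gap: 0.998
132 (array([ 0.35827115, -0.30544691]), np.float64(0.03182908322103347)) [ 0.35841289 -0.30393088  0.0336345 ]
189 (array([ 0.35881501, -0.30420009]), np.float64(0.03047277788278931)) [ 0.35907444 -0.30550409  0.02784932]
```

View pics/c6.png

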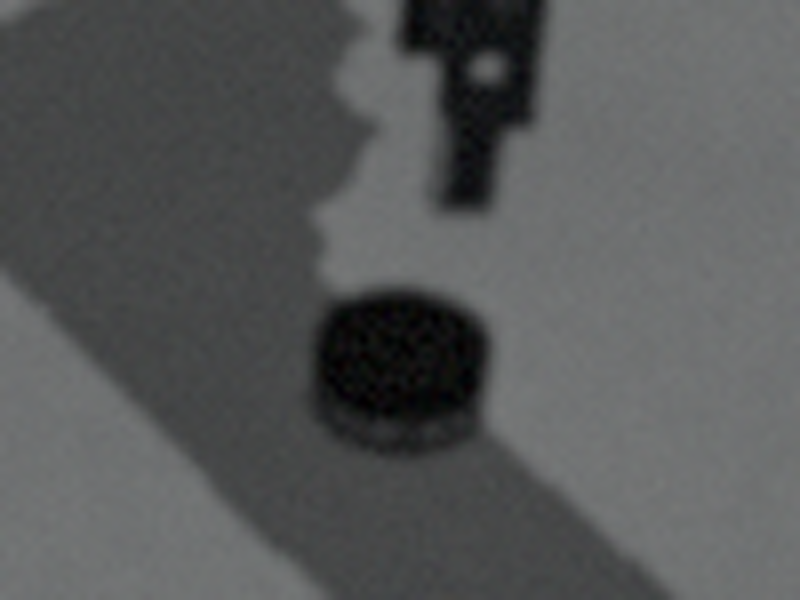

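```bash
python3 - <<'E'
from h import *
for y in(-.2365,-.222):
  for z in(0,.015,.03): print(y,z,project("side",[.358,y,z]))
I,d=snapshot("side");P=cloud("side",d)
# near finger now, crop tip (465,205) -> px
for v in range(96,110,2): print(v,[tuple(np.round(P[v,u]*1000).astype(int).tolist()) for u in (382,385,388)])
print(sense()['tcp_pos'])
E
```

```text
-0.2365 0 [378.74615878 148.80194512]
-0.2365 0.015 [379.35195936 144.63360871]
-0.2365 0.03 [379.97118373 140.37290706]
-0.222 0 [379.33550667 152.22167529]
-0.222 0.015 [379.95366724 148.05099236]
-0.222 0.03 [380.58565901 143.78699135]
96 [(371, -225, 176), (368, -206, 189), (361, -206, 188)]
98 [(369, -230, 167), (367, -205, 183), (360, -206, 183)]
100 [(369, -228, 163), (364, -220, 168), (355, -224, 166)]
102 [(368, -232, 155), (362, -225, 159), (354, -226, 159)]
104 [(367, -231, 149), (361, -224, 154), (354, -223, 155)]
106 [(367, -230, 144), (361, -224, 149), (353, -225, 147)]
108 [(366, -232, 137), (359, -227, 141), (351, -232, 137)]
[ 0.35865458 -0.27930166  0.09342283]
```

The fingertip appears about 40 mm above the TCP when open, which is farther back than I assumed. I'll measure the tip height against opening here, in free air.

```bash
cat > tip.py <<'E'
from h import *
def tip(tag):
    I,d=snapshot("side");P=cloud("side",d);s=sense();t=s['tcp_pos'];H=P
    m=(np.abs(P[...,0]-t[0])<.02)&(np.abs(P[...,1]-t[1])<.075)&(P[...,2]>t[2]-.03)&(P[...,2]<t[2]+.12)
    X=P[m]; print(tag,len(X),'gap',round(s['finger_gap'],3),'tcp',np.round(t,4),'lowest z-tcp',np.round(np.percentile(X[:,2],[0,2,5,10])-t[2],4))
    i=np.argsort(X[:,2])[:6]; print(np.round(X[i]-t,3).tolist())
    u,v=project("side",t).astype(int)
    cv2.imwrite(f"pics/tip{tag}.png",cv2.resize(I[max(v-60,0):v+30,u-60:u+60],(800,600),interpolation=cv2.INTER_CUBIC)); print(u,v,'tcp in crop',60*800/120,60*600/90)
E
python3 -m inch '[[-1,[0,0,-0.6],[0,0,0]],[-1,[0,-0.3,-0.9],[0,0,0]],[-1,[0,-0.3,-0.9],[0,0,0]],[-1,[0,-0.3,-0.9],[0,0,0]]]'
python3 -c "from tip import *;tip('open')"
python3 -m inch '[[-0.3,[0,0,0],[0,0,0]],[-0.3,[0,0,0],[0,0,0]],[-0.3,[0,0,0],[0,0,0]],[-0.3,[0,0,0],[0,0,0]]]'
python3 -c "from tip import *;tip('mid')"
python3 -m inch '[[1,[0,0,0],[0,0,0]],[1,[0,0,0],[0,0,0]],[1,[0,0,0],[0,0,0]],[1,[0,0,0],[0,0,0]],[1,[0,0,0],[0,0,0]]]'
python3 -c "from tip import *;tip('shut')"
```

```text
t: 17.3
tcp_pos: [0.3582, -0.2485, 0.1823]
tool_rot: [1.0, 0.001, -0.0, 0.0]
force: [0.7, 0.2, -0.2]
finger_gap: 0.998
open 513 gap 0.998 tcp [ 0.3579 -0.2485  0.1816] lowest z-tcp [0.0408 0.0431 0.046  0.0501]
[[0.003, 0.047, 0.041], [0.001, 0.047, 0.041], [0.008, -0.044, 0.041], [0.006, -0.043, 0.042], [-0.001, 0.049, 0.042], [0.001, -0.042, 0.042]]
386 88 tcp in crop 400.0 400.0
t: 17.75
tcp_pos: [0.3581, -0.249, 0.1818]
tool_rot: [1.0, -0.0, -0.0, -0.001]
force: [-0.1, -0.0, 0.6]
finger_gap: 0.646
mid 550 gap 0.653 tcp [ 0.3582 -0.249   0.1819] lowest z-tcp [0.0306 0.033  0.0383 0.043 ]
[[0.004, 0.031, 0.031], [-0.005, 0.032, 0.031], [0.004, -0.027, 0.031], [-0.01, 0.033, 0.032], [0.007, -0.026, 0.032], [-0.0, 0.033, 0.032]]
386 88 tcp in crop 400.0 400.0
t: 18.3
tcp_pos: [0.3584, -0.249, 0.1825]
tool_rot: [1.0, 0.0, 0.0, 0.0]
force: [0.6, -0.1, -1.2]
finger_gap: 0.0
shut 472 gap 0.001 tcp [ 0.3584 -0.249   0.1825] lowest z-tcp [0.0268 0.0301 0.0367 0.0419]
[[-0.007, 0.003, 0.027], [-0.009, 0.005, 0.027], [0.005, 0.005, 0.028], [0.0, 0.006, 0.028], [-0.002, 0.006, 0.028], [0.01, 0.006, 0.029]]
386 88 tcp in crop 400.0 400.0
```

```bash
cd pics; python3 -c "
import cv2,numpy as np
cv2.imwrite('tips.png',np.hstack([cv2.resize(cv2.imread(f'tip{k}.png')[:,200:600],(266,400)) for k in('open','mid','shut')]))"
```

```text
(no output)
```

View pics/tips.png

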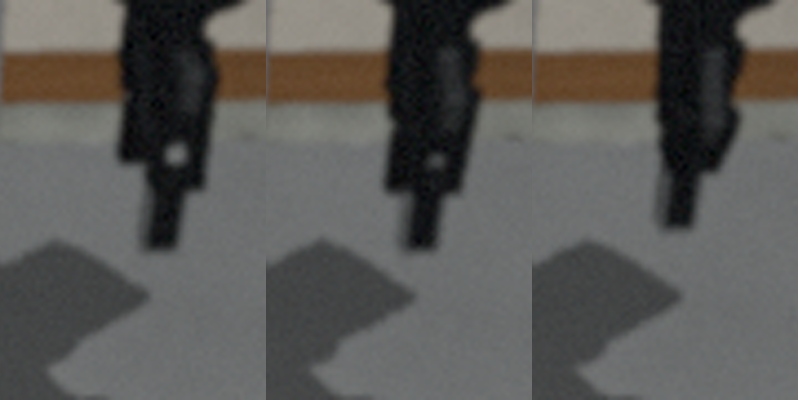

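Measured in the camera frame, the fingertips are about 27 mm (shut) to 41 mm (open) above the reported TCP, and 31 mm at a 60 mm opening. So the collar grasp only reached its top edge. From here I'll subtract this offset: for the collar, TCP z ≈ -0.025.

```bash
python3 -m inch '[[-1,[0,0.3,0],[0,0,0]],[-1,[0,0.57,0.3],[0,0,0]],[-1,[0,0.57,0.6],[0,0,0]],[-1,[0,0.57,0.9],[0,0,0]],[-1,[0,0.57,0.9],[0,0,0]],[-1,[0,0.57,0.9],[0,0,0]],[-1,[0,0.57,0.9],[0,0,0]]]'
python3 - <<'E'
from h import *
I,d=snapshot("side");b=(377,112)
cv2.imwrite("pics/c7.png",cv2.resize(I[b[1]-40:b[1]+35,b[0]-50:b[0]+50],(800,600),interpolation=cv2.INTER_CUBIC))
P=cloud("side",d);q=P[80:165,345:410].reshape(-1,3);q=q[np.abs(q[:,2]-.034)<.004];q=q[np.hypot(q[:,0]-.359,q[:,1]+.306)<.05];print(len(q),circ(cv2.convexHull(q[:,:2].astype(np.float32))[:,0].astype(float)),q.mean(0))
t=sense()['tcp_pos'];print(t)
X=P[(np.abs(P[...,0]-t[0])<.02)&(np.abs(P[...,1]-t[1])<.075)&(P[...,2]>t[2]+.035)&(P[...,2]<t[2]+.055)];print(len(X));n=X[X[:,1]>t[1]];f=X[X[:,1]<t[1]];print(np.median(n,0),np.median(f,0) if len(f) else 0)
E
```

```text
t: 19.05
tcp_pos: [0.3591, -0.3068, 0.0937]
tool_rot: [1.0, 0.0, 0.001, 0.001]
force: [-0.4, -0.6, 0.3]
finger_gap: 1.0
140 (array([ 0.35849651, -0.3048604 ]), np.float64(0.03145162066909932)) [ 0.3591942  -0.30295781  0.03360841]
[ 0.3592047  -0.30684879  0.09386768]
64
[ 0.36066037 -0.2561606   0.14375349] [ 0.36359532 -0.35019972  0.13990155]
```

View pics/c7.png

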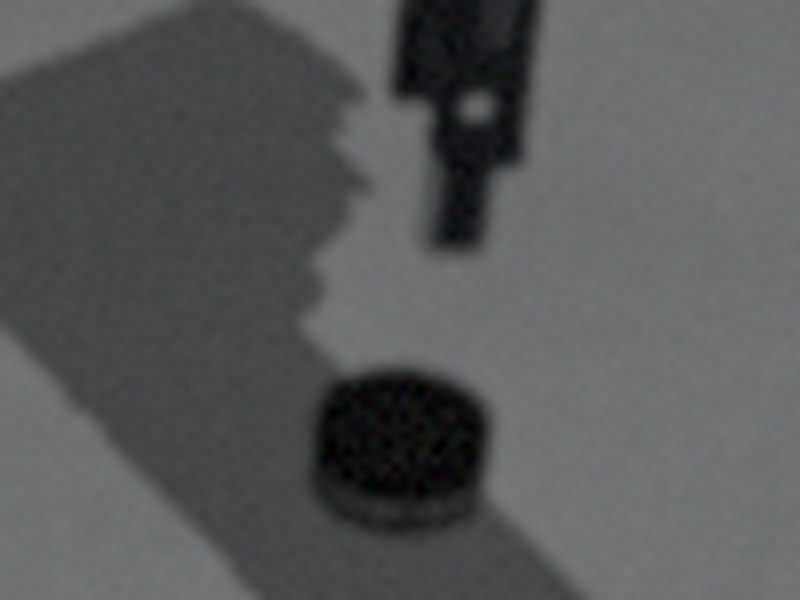

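```bash
python3 -m inch '[[-1,[0,-0.01,0.3],[0,0,0]],[-1,[0,-0.01,0.6],[0,0,0]],[-1,[0,-0.01,0.9],[0,0,0]],[-1,[0,-0.01,0.95],[0,0,0]],[-1,[0,-0.01,0.95],[0,0,0]],[-1,[0,-0.01,0.95],[0,0,0]]]'
python3 -m inch '[[-1,[0,0,0.08],[0,0,0]],[-1,[0,0,0.16],[0,0,0]],[-1,[0,0,0.23],[0,0,0]],[-1,[0,0,0.23],[0,0,0]],[-1,[0,0,0.23],[0,0,0]]]'
```

```text
t: 19.7
tcp_pos: [0.3591, -0.3058, -0.0012]
tool_rot: [1.0, 0.0, 0.001, 0.001]
force: [-1.2, 0.0, 0.3]
finger_gap: 1.0
t: 20.2
tcp_pos: [0.3582, -0.3048, -0.0259]
tool_rot: [1.0, 0.0, -0.0, -0.0]
force: [-0.9, 0.2, 0.4]
finger_gap: 0.995
```

```bash
python3 - <<'E'
from h import *
I,d=snapshot("side");b=(377,130)
cv2.imwrite("pics/c8.png",cv2.resize(I[b[1]-40:b[1]+35,b[0]-50:b[0]+50],(800,600),interpolation=cv2.INTER_CUBIC))
s=sense();print(s['tcp_pos'],s['force'])
E
```

```text
[ 0.35830697 -0.30489104 -0.02575126] [ 0.7013251   0.61486419 -0.28824332]
```

View pics/c8.png

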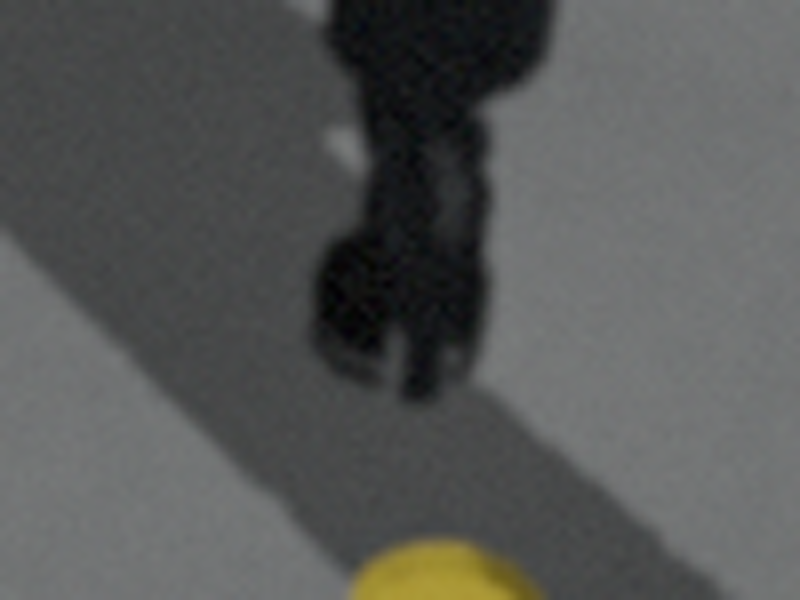

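The tip now reaches low beside the collar (crop 420,395) with no contact force, so I'll close.

```bash
python3 -m inch '[[-0.4,[0,0,0],[0,0,0]],[0.2,[0,0,0],[0,0,0]],[1,[0,0,0],[0,0,0]],[1,[0,0,0],[0,0,0]],[1,[0,0,0],[0,0,0]],[1,[0,0,0],[0,0,0]],[1,[0,0,0],[0,0,0]],[1,[0,0,0],[0,0,0]]]' 40
python3 -m inch '[[1,[0,0,-0.05],[0,0,0]],[1,[0,0,-0.2],[0,0,0]],[1,[0,0,-0.5],[0,0,0]],[1,[0,0,-0.8],[0,0,0]],[1,[0,0,-0.8],[0,0,0]],[1,[0,0,-0.8],[0,0,0]]]'
python3 - <<'E'
from h import *
I,d=snapshot("side");b=(377,100)
cv2.imwrite("pics/c9.png",cv2.resize(I[b[1]-40:b[1]+35,b[0]-50:b[0]+50],(800,600),interpolation=cv2.INTER_CUBIC))
s=sense();print(s['tcp_pos'],s['force'],s['finger_gap'])
E
```

```text
t: 21.05
tcp_pos: [0.3586, -0.3053, -0.0252]
tool_rot: [1.0, 0.0, 0.0, 0.0]
force: [-0.3, -1.5, 5.8]
finger_gap: 0.737
t: 21.65
tcp_pos: [0.3584, -0.305, 0.0547]
tool_rot: [1.0, 0.0, 0.0, 0.0]
force: [-0.2, -0.2, -1.9]
finger_gap: 0.735
[ 0.35801052 -0.30442878  0.053947  ] [-0.29446097  0.23162062 -0.70945108] 0.7361879012399903
```

View pics/c9.png

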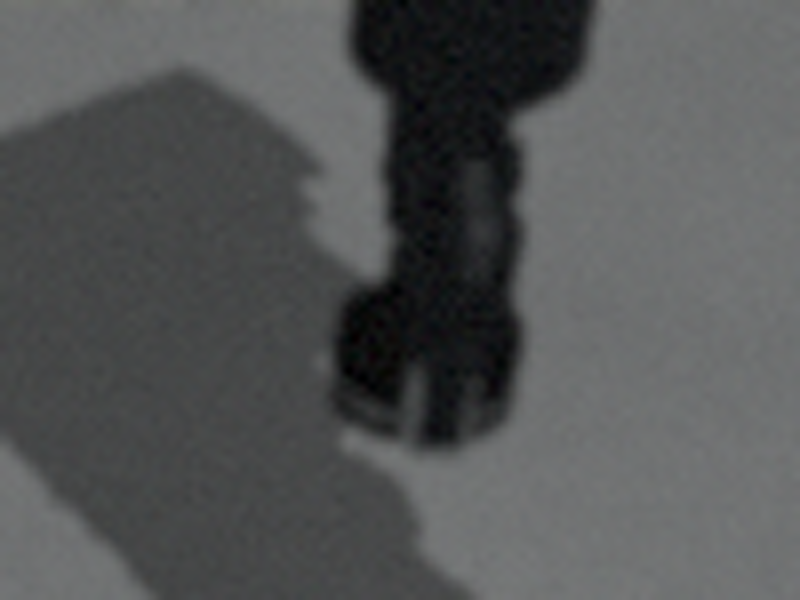

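The collar is held level at a gap of 0.736. I'll carry it to the tower.

```bash
python3 -m inch '[[1,[0,0,-0.4],[0,0,0]],[1,[0.3,-0.3,-0.8],[0,0,0]],[1,[0.6,-0.6,-0.95],[0,0,0]],[1,[0.8,-0.82,-0.95],[0,0,0]],[1,[0.8,-0.82,-0.95],[0,0,0]]]'
python3 -m inch '[[1,[0.3,-0.3,0],[0,0,0]],[1,[0.6,-0.6,0],[0,0,0]],[1,[0.8,-0.82,0],[0,0,0]],[1,[0.8,-0.82,0],[0,0,0]]]'
python3 -m inch '[[1,[0.3,-0.3,0],[0,0,0]],[1,[0.6,-0.6,0],[0,0,0]],[1,[0.8,-0.82,0],[0,0,0]],[1,[0.8,-0.82,0],[0,0,0]]]'
python3 -m inch '[[1,[0.3,-0.3,0],[0,0,0]],[1,[0.55,-0.6,0],[0,0,0]],[1,[0.78,-0.82,0],[0,0,0]],[1,[0.78,-0.82,0],[0,0,0]],[1,[0.78,-0.82,0],[0,0,0]]]'
python3 - <<'E'
from h import *
I,d=snapshot("side");P=cloud("side",d);s=sense();t=s['tcp_pos'];print(t,s['finger_gap'])
b=project("side",[.677,.025,.11]).astype(int);print(b)
cv2.imwrite("pics/d1.png",cv2.resize(I[b[1]-75:b[1]+75,b[0]-100:b[0]+100],(800,600),interpolation=cv2.INTER_CUBIC))
X=P[(np.hypot(P[...,0]-t[0],P[...,1]-t[1])<.045)&(P[...,2]>t[2]+.03)&(P[...,2]<t[2]+.053)&(I.max(-1)<60)]
print(len(X),circ(X[:,:2]))
for x in(X[:,0],X[:,1],X[:,2]):print(np.percentile(x,[1,50,99]))
E
```

```text
t: 22.2
tcp_pos: [0.4398, -0.2199, 0.1487]
tool_rot: [1.0, 0.002, -0.0, -0.001]
force: [-0.3, 0.5, -2.1]
finger_gap: 0.732
t: 22.6
tcp_pos: [0.5192, -0.1386, 0.1474]
tool_rot: [1.0, 0.002, -0.001, -0.001]
force: [-0.6, 0.2, -2.2]
finger_gap: 0.731
t: 23.0
tcp_pos: [0.5993, -0.0574, 0.1475]
tool_rot: [1.0, 0.002, -0.001, -0.0]
force: [-0.4, -0.4, -2.0]
finger_gap: 0.735
t: 23.5
tcp_pos: [0.6745, 0.0219, 0.1473]
tool_rot: [1.0, 0.0, -0.002, 0.0]
force: [-0.2, -0.9, -1.9]
finger_gap: 0.738
[0.67422654 0.02152651 0.14761261] 0.7353915624089487
[246 191]
205 (array([0.67218146, 0.03247088]), np.float64(0.02491105736106362))
[0.64249287 0.65835221 0.69880183]
[-0.00277578  0.03922909  0.06604213]
[0.18004149 0.19453989 0.20057719]
```

View pics/d1.png

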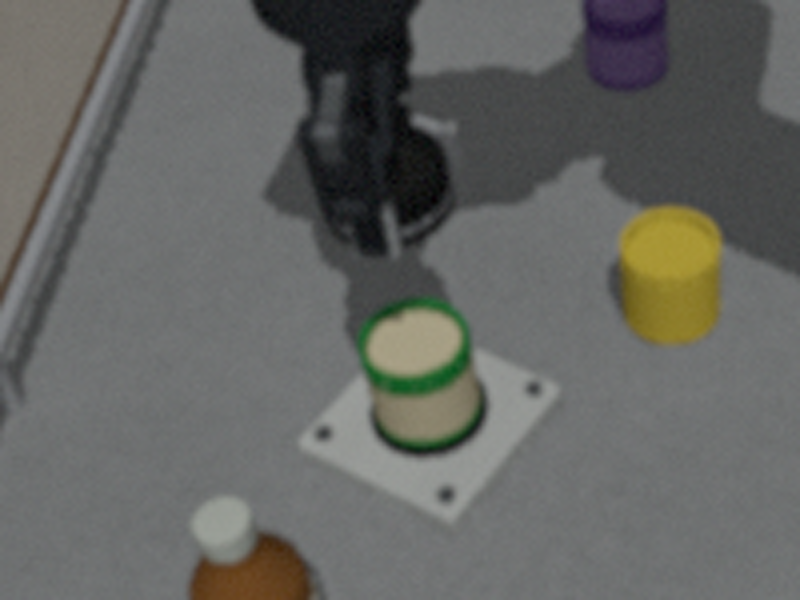

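```bash
python3 -m inch '[[1,[0.02,-0.03,0.2],[0,0,0]],[1,[0.02,-0.03,0.4],[0,0,0]],[1,[0.02,-0.03,0.6],[0,0,0]],[1,[0.02,-0.03,0.7],[0,0,0]],[1,[0.02,-0.03,0.7],[0,0,0]],[1,[0.02,-0.03,0.7],[0,0,0]],[1,[0.02,-0.03,0.7],[0,0,0]]]'
python3 - <<'E'
from h import *
I,d=snapshot("side");s=sense();t=s['tcp_pos'];print(t,s['finger_gap'])
b=(246,185)
cv2.imwrite("pics/d2.png",cv2.resize(I[b[1]-60:b[1]+60,b[0]-80:b[0]+80],(800,600),interpolation=cv2.INTER_CUBIC))
snapshot("side");print(sense()['tcp_pos'])
E
```

```text
t: 24.25
tcp_pos: [0.6791, 0.0256, 0.0807]
tool_rot: [1.0, -0.0, 0.001, 0.0]
force: [-0.4, 0.4, -1.8]
finger_gap: 0.733
[0.67915641 0.02577611 0.08078223] 0.7404696478403857
[0.67908428 0.02591094 0.08072397]
```

View pics/d2.png

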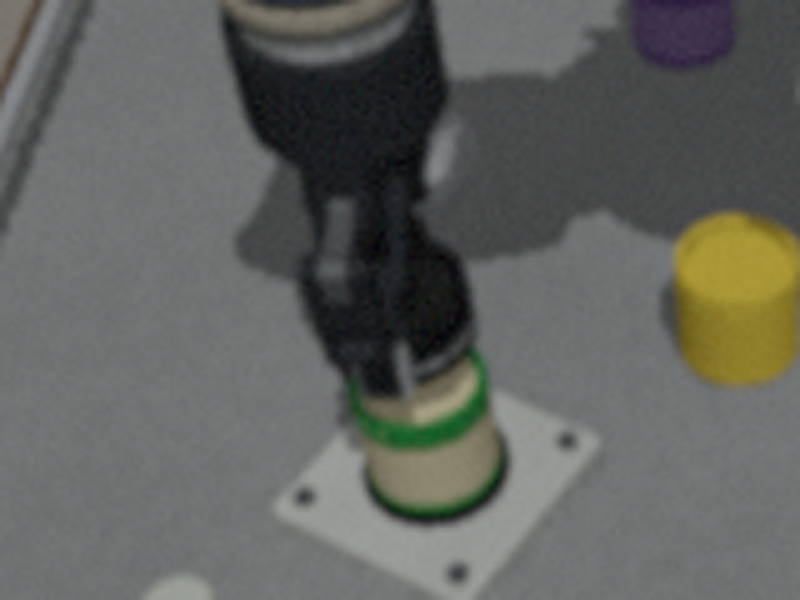

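The collar sits concentric above the green rim (crop 420,400). Lowering.

```bash
python3 -m inch '[[1,[-0.01,0,0.08],[0,0,0]],[1,[-0.01,0,0.16],[0,0,0]],[1,[-0.01,0,0.22],[0,0,0]],[1,[-0.01,0,0.26],[0,0,0]],[1,[-0.01,0,0.26],[0,0,0]],[1,[-0.01,0,0.26],[0,0,0]]]'
python3 -m inch '[[1,[0,0,0.01],[0,0,0]],[1,[0,0,0.02],[0,0,0]],[1,[0,0,0.03],[0,0,0]],[1,[0,0,0.03],[0,0,0]]]'
```

```text
t: 24.95
tcp_pos: [0.6773, 0.0262, 0.0532]
tool_rot: [1.0, 0.0, -0.0, -0.0]
force: [-0.3, 0.4, -0.7]
finger_gap: 0.736
t: 25.35
tcp_pos: [0.6775, 0.0261, 0.0519]
tool_rot: [1.0, 0.0, 0.0, 0.0]
force: [-2.0, 0.1, 5.5]
finger_gap: 0.736
```

Contact comes at the expected height, so I'll let go, rise and check.

```bash
python3 -m inch '[[0.2,[0,0,-0.01],[0,0,0]],[-0.3,[0,0,-0.01],[0,0,0]],[-0.7,[0,0,-0.01],[0,0,0]],[-1,[0,0,-0.01],[0,0,0]],[-1,[0,0,-0.01],[0,0,0]],[-1,[0,0,-0.01],[0,0,0]],[-1,[0,0,-0.01],[0,0,0]],[-1,[0,0,-0.01],[0,0,0]]]'
python3 -m inch '[[-1,[0,0,-0.3],[0,0,0]],[-1,[0,0,-0.6],[0,0,0]],[-1,[0,0,-1],[0,0,0]],[-1,[0,0,-1],[0,0,0]]]'
python3 -m inch '[[-1,[0,0,-0.3],[0,0,0]],[-1,[0,-0.5,-0.4],[0,0,0]],[-1,[-0.3,-0.95,-0.4],[0,0,0]],[-1,[-0.3,-0.95,-0.4],[0,0,0]]]'
python3 -m inch '[[-1,[-0.2,-0.5,0],[0,0,0]],[-1,[-0.3,-0.95,0],[0,0,0]],[-1,[-0.3,-0.95,0],[0,0,0]]]'
python3 - <<'E'
from h import *
print(sense()['tcp_pos'])
for n in("side","top"):
    I,d=snapshot(n);P=cloud(n,d);cv2.imwrite(f"pics/e1{n}.png",I)
    for z in(.111,.104):
        X=P[(np.hypot(P[...,0]-.677,P[...,1]-.025)<.045)&(np.abs(P[...,2]-z)<.003)]
        print(n,z,len(X),np.median(X[:,2]) if len(X) else'',circ(cv2.convexHull(X[:,:2].astype(np.float32))[:,0].astype(float)) if len(X)>10 else'')
E
```

```text
t: 26.15
tcp_pos: [0.6772, 0.0261, 0.0513]
tool_rot: [1.0, 0.0, -0.0, -0.0]
force: [-0.3, 0.8, -0.0]
finger_gap: 1.003
t: 26.55
tcp_pos: [0.6818, 0.0257, 0.1581]
tool_rot: [1.0, 0.0, 0.006, 0.001]
force: [1.1, -0.9, 1.0]
finger_gap: 1.005
t: 26.95
tcp_pos: [0.6436, 0.1261, 0.1914]
tool_rot: [1.0, 0.003, -0.002, -0.001]
force: [1.0, -0.2, 0.0]
finger_gap: 0.999
t: 27.25
tcp_pos: [0.6144, 0.2217, 0.1909]
tool_rot: [1.0, 0.003, -0.001, -0.001]
force: [0.3, 0.4, 0.2]
finger_gap: 1.002
[0.61444958 0.22168024 0.19090418]
side 0.111 1 0.11089036460708024 
side 0.104 1 0.10597982618142254 
top 0.111 200 0.11046408642210337 (array([0.6783468 , 0.02696317]), np.float64(0.03126214097244322))
top 0.104 408 0.10396232329107696 (array([0.67549135, 0.02684242]), np.float64(0.029292811292892743))
```

View pics/e1side.png

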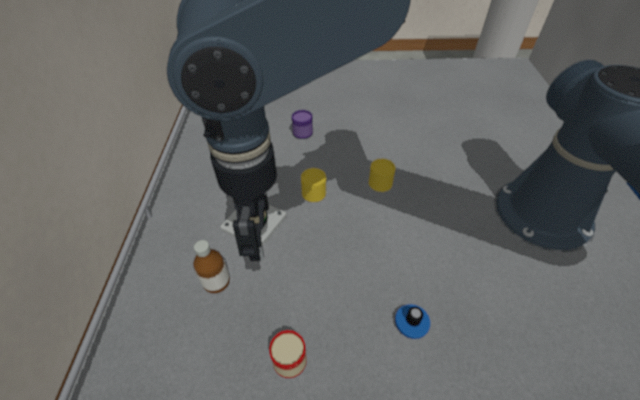

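The collar is home: top view gives its rim at z 0.1105, centred at (0.678, 0.027). The red-rimmed cartridge at side (288,353) is the only red one in view, and the earlier crop confirmed it. I'll go to it.

```bash
python3 -m inch '[[-1,[-0.15,-0.5,0],[0,0,0]],[-1,[-0.33,-1,0.2],[0,0,0]],[-1,[-0.33,-1,0.4],[0,0,0]],[-1,[-0.33,-1,0.6],[0,0,0]],[-1,[-0.33,-1,0.6],[0,0,0]],[-1,[-0.33,-1,0.6],[0,0,0]]]'
python3 - <<'E'
from h import *
for n in("side","top"):
    I,d=snapshot(n);P=cloud(n,d)
    X=P[(np.hypot(P[...,0]-.580,P[...,1]-.332)<.045)&(np.abs(P[...,2]-.064)<.003)]
    print(n,len(X),circ(cv2.convexHull(X[:,:2].astype(np.float32))[:,0].astype(float)) if len(X)>10 else'')
    if n=='side':cv2.imwrite("pics/r1.png",cv2.resize(I[230:400,190:400],(741,600),interpolation=cv2.INTER_CUBIC))
s=sense();print(s['tcp_pos'])
E
```

```text
t: 27.95
tcp_pos: [0.585, 0.3146, 0.1311]
tool_rot: [1.0, -0.001, -0.0, 0.0]
force: [0.5, -0.3, 1.0]
finger_gap: 1.001
side 231 (array([0.57893484, 0.33297474]), np.float64(0.02934634802430961))
top 99 (array([0.58066541, 0.33186918]), np.float64(0.029284965797282233))
[0.58584161 0.31515706 0.13263368]
```

View pics/r1.png

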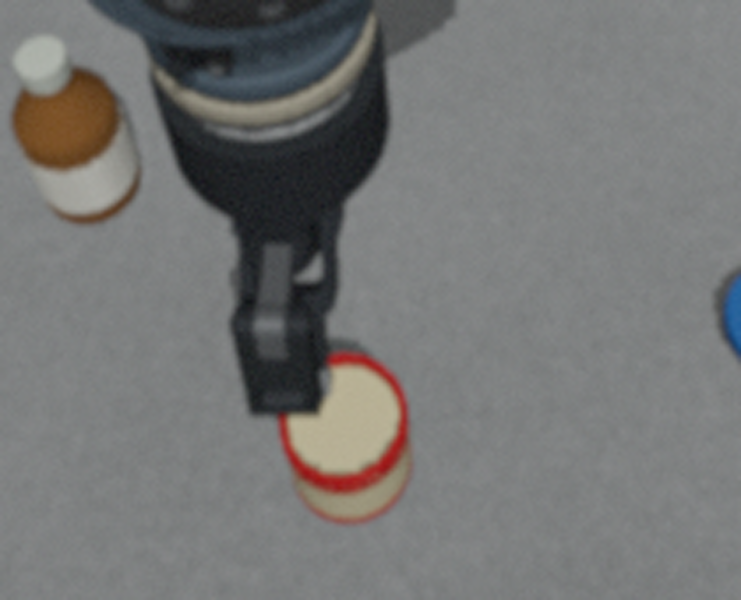

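```bash
python3 -m inch '[[-1,[-0.05,-0.17,0.1],[0,0,0]],[-1,[-0.05,-0.17,0.3],[0,0,0]],[-1,[-0.05,-0.17,0.5],[0,0,0]],[-1,[-0.05,-0.17,0.5],[0,0,0]],[-1,[-0.05,-0.17,0.5],[0,0,0]],[-1,[-0.05,-0.17,0.5],[0,0,0]]]'
python3 - <<'E'
from h import *
for n in("side",):
    I,d=snapshot(n);P=cloud(n,d)
    cv2.imwrite("pics/r2.png",cv2.resize(I[230:400,190:400],(741,600),interpolation=cv2.INTER_CUBIC))
s=sense();print(s['tcp_pos'])
E
```

```text
t: 28.65
tcp_pos: [0.5801, 0.3338, 0.0827]
tool_rot: [1.0, 0.0, 0.001, -0.001]
force: [0.2, 0.1, -0.1]
finger_gap: 0.997
[0.58011952 0.33371539 0.08282021]
```

View pics/r2.png

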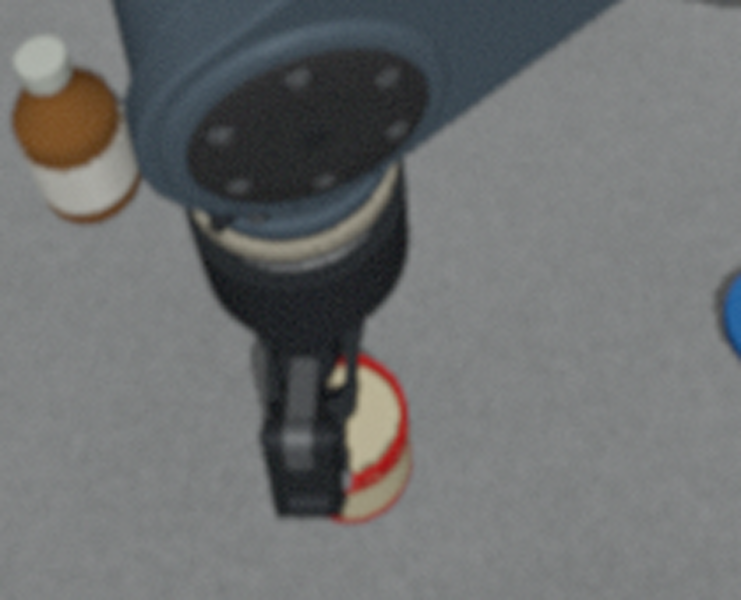

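Aligned. Lowering by 0.089 and gripping.

```bash
python3 -m inch '[[-1,[0,0.01,0.25],[0,0,0]],[-1,[0,0.01,0.5],[0,0,0]],[-1,[0,0.01,0.7],[0,0,0]],[-1,[0,0.01,0.88],[0,0,0]],[-1,[0,0.01,0.88],[0,0,0]],[-1,[0,0.01,0.88],[0,0,0]]]'
python3 -m inch '[[-0.4,[0,0,0],[0,0,0]],[0.2,[0,0,0],[0,0,0]],[1,[0,0,0],[0,0,0]],[1,[0,0,0],[0,0,0]],[1,[0,0,0],[0,0,0]],[1,[0,0,0],[0,0,0]],[1,[0,0,0],[0,0,0]],[1,[0,0,0],[0,0,0]]]' 40
```

```text
t: 29.3
tcp_pos: [0.5796, 0.3323, -0.0062]
tool_rot: [1.0, 0.0, 0.0, -0.0]
force: [0.4, 0.9, 0.6]
finger_gap: 0.997
t: 30.1
tcp_pos: [0.5804, 0.3325, -0.0049]
tool_rot: [1.0, 0.0, 0.001, -0.001]
force: [0.0, -1.1, 5.8]
finger_gap: 0.689
```

```bash
python3 -m inch '[[1,[0,0,-0.1],[0,0,0]],[1,[0,0,-0.4],[0,0,0]],[1,[0,0,-0.7],[0,0,0]],[1,[0,0,-1],[0,0,0]],[1,[0,0,-1],[0,0,0]]]'
python3 -m inch '[[1,[0,0,-0.4],[0,0,0]],[1,[0,0,-0.8],[0,0,0]],[1,[0,0.2,-0.9],[0,0,0]],[1,[0,0.5,-0.9],[0,0,0]],[1,[0,0.77,-0.9],[0,0,0]],[1,[0,0.77,-0.9],[0,0,0]]]'
python3 -m inch '[[1,[0,0.3,0],[0,0,0]],[1,[0,0.6,0],[0,0,0]],[1,[0.1,0.77,0],[0,0,0]],[1,[0.1,0.77,0],[0,0,0]]]'
python3 -m inch '[[1,[0.1,0.3,0],[0,0,0]],[1,[0.3,0.6,0],[0,0,0]],[1,[0.4,0.77,0],[0,0,0]],[1,[0.4,0.77,0],[0,0,0]]]'
python3 -m inch '[[1,[0.15,0.3,0],[0,0,0]],[1,[0.3,0.6,0],[0,0,0]],[1,[0.44,0.75,0],[0,0,0]],[1,[0.44,0.75,0],[0,0,0]],[1,[0.44,0.75,0],[0,0,0]],[1,[0.44,0.75,0],[0,0,0]]]'
python3 - <<'E'
from h import *
I,d=snapshot("side");s=sense();t=s['tcp_pos'];print(t,s['finger_gap'])
b=project("side",[.677,.025,.16]).astype(int)
cv2.imwrite("pics/r3.png",cv2.resize(I[b[1]-75:b[1]+75,b[0]-100:b[0]+100],(800,600),interpolation=cv2.INTER_CUBIC))
E
```

```text
t: 30.6
tcp_pos: [0.582, 0.3334, 0.098]
tool_rot: [1.0, 0.0, 0.004, -0.002]
force: [-0.0, 1.2, -1.7]
finger_gap: 0.692
t: 31.2
tcp_pos: [0.5773, 0.2503, 0.181]
tool_rot: [1.0, -0.002, -0.003, 0.002]
force: [0.5, -0.8, -2.9]
finger_gap: 0.689
t: 31.6
tcp_pos: [0.5893, 0.1751, 0.1816]
tool_rot: [1.0, -0.001, -0.001, 0.001]
force: [0.1, -0.1, -2.2]
finger_gap: 0.691
t: 32.0
tcp_pos: [0.6303, 0.099, 0.1823]
tool_rot: [1.0, -0.001, -0.0, 0.0]
force: [-0.2, 0.2, -1.9]
finger_gap: 0.691
t: 32.6
tcp_pos: [0.6718, 0.0279, 0.1827]
tool_rot: [1.0, 0.001, -0.001, -0.001]
force: [-0.0, 0.3, -3.9]
finger_gap: 0.692
[0.67196171 0.02790259 0.18297338] 0.6845332823494609
```

View pics/r3.png

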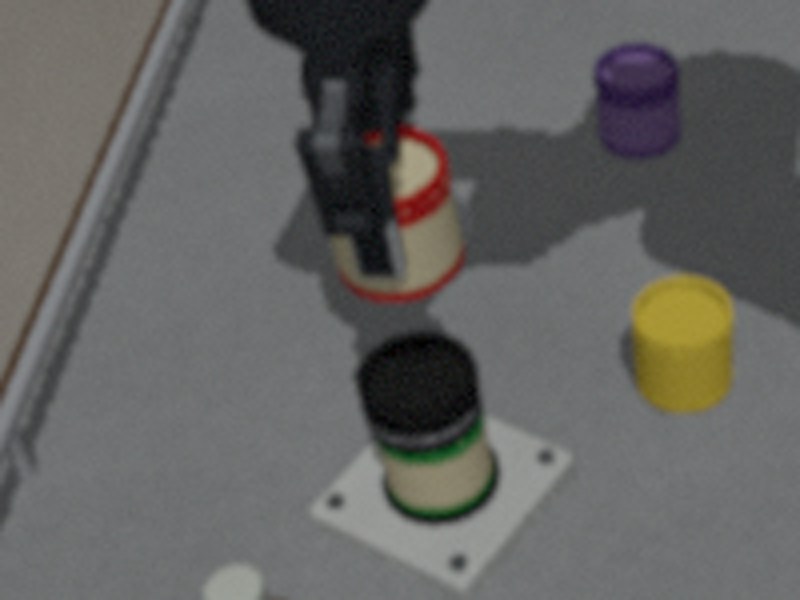

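```bash
python3 -m inch '[[1,[0.03,0.02,0.2],[0,0,0]],[1,[0.03,0.02,0.4],[0,0,0]],[1,[0.03,0.02,0.58],[0,0,0]],[1,[0.03,0.02,0.65],[0,0,0]],[1,[0.03,0.02,0.65],[0,0,0]],[1,[0.03,0.02,0.65],[0,0,0]],[1,[0.03,0.02,0.65],[0,0,0]]]'
python3 - <<'E'
from h import *
I,d=snapshot("side");s=sense();t=s['tcp_pos'];print(t,s['finger_gap'])
b=project("side",[.677,.025,.12]).astype(int)
cv2.imwrite("pics/r4.png",cv2.resize(I[b[1]-60:b[1]+60,b[0]-80:b[0]+80],(800,600),interpolation=cv2.INTER_CUBIC))
E
```

```text
t: 33.35
tcp_pos: [0.6772, 0.0243, 0.1198]
tool_rot: [1.0, 0.0, 0.001, 0.0]
force: [-1.0, -1.4, -3.3]
finger_gap: 0.693
[0.67714383 0.02417733 0.11978502] 0.6931649429972121
```

View pics/r4.png

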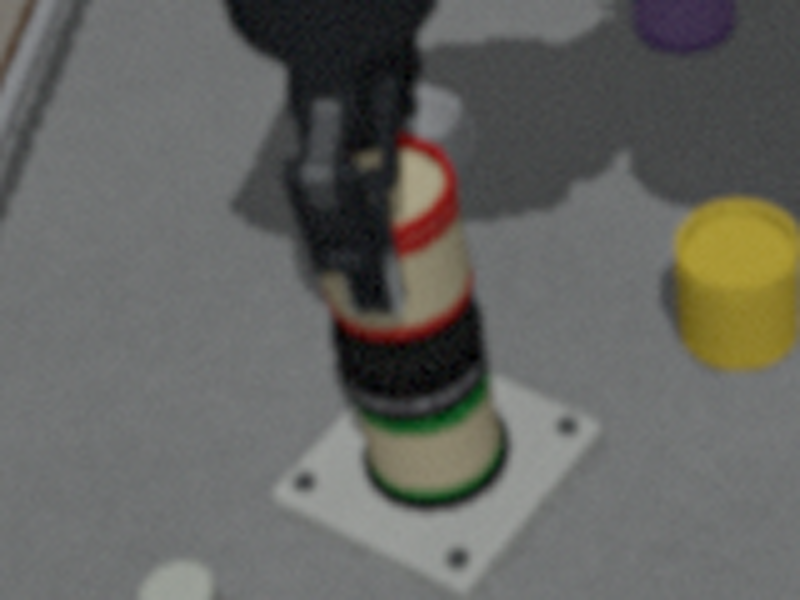

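```bash
python3 -m inch '[[1,[0.005,-0.016,0.05],[0,0,0]],[1,[0.005,-0.016,0.1],[0,0,0]],[1,[0.005,-0.016,0.14],[0,0,0]],[1,[0.005,-0.016,0.17],[0,0,0]],[1,[0.005,-0.016,0.17],[0,0,0]],[1,[0.005,-0.016,0.17],[0,0,0]]]'
python3 -m inch '[[1,[0,0,0.01],[0,0,0]],[1,[0,0,0.02],[0,0,0]],[1,[0,0,0.03],[0,0,0]],[1,[0,0,0.03],[0,0,0]]]'
```

```text
t: 34.0
tcp_pos: [0.6767, 0.0257, 0.1012]
tool_rot: [1.0, 0.0, -0.0, -0.0]
force: [-0.3, 0.2, -2.7]
finger_gap: 0.692
t: 34.4
tcp_pos: [0.6772, 0.0257, 0.1001]
tool_rot: [1.0, 0.0, 0.001, 0.0]
force: [-2.8, -0.1, 4.8]
finger_gap: 0.692
```

```bash
python3 -m inch '[[0.2,[0,0,-0.01],[0,0,0]],[-0.3,[0,0,-0.01],[0,0,0]],[-0.7,[0,0,-0.01],[0,0,0]],[-1,[0,0,-0.01],[0,0,0]],[-1,[0,0,-0.01],[0,0,0]],[-1,[0,0,-0.01],[0,0,0]],[-1,[0,0,-0.01],[0,0,0]],[-1,[0,0,-0.01],[0,0,0]]]'
python3 -m inch '[[-1,[0,0,-0.3],[0,0,0]],[-1,[0,0,-0.6],[0,0,0]],[-1,[0,0,-0.9],[0,0,0]],[-1,[0,0,-0.9],[0,0,0]]]'
python3 -m inch '[[-1,[-0.4,-0.3,0],[0,0,0]],[-1,[-0.8,-0.6,0],[0,0,0]],[-1,[-0.8,-0.6,0],[0,0,0]]]'
python3 -m inch '[[-1,[-0.4,-0.3,0],[0,0,0]],[-1,[-0.8,-0.6,0],[0,0,0]],[-1,[-0.8,-0.6,0],[0,0,0]]]'
python3 - <<'E'
from h import *
print(sense()['tcp_pos'])
for n in("side","top"):
    I,d=snapshot(n);P=cloud(n,d);cv2.imwrite(f"pics/f1{n}.png",I)
    for z in(.169,.162):
        X=P[(np.hypot(P[...,0]-.677,P[...,1]-.025)<.045)&(np.abs(P[...,2]-z)<.003)]
        print(n,z,len(X),np.median(X[:,2]) if len(X) else'',circ(cv2.convexHull(X[:,:2].astype(np.float32))[:,0].astype(float)) if len(X)>10 else'')
    X=P[(np.hypot(P[...,0]-.355,P[...,1]-.266)<.03)&(np.abs(P[...,2]-.046)<.003)]
    print('knob',n,len(X),circ(cv2.convexHull(X[:,:2].astype(np.float32))[:,0].astype(float)) if len(X)>10 else'')
E
```

```text
t: 35.2
tcp_pos: [0.6768, 0.0257, 0.0993]
tool_rot: [1.0, 0.0, -0.0, -0.0]
force: [-0.7, -0.2, 0.2]
finger_gap: 1.001
t: 35.6
tcp_pos: [0.6803, 0.0254, 0.1948]
tool_rot: [1.0, 0.0, 0.005, 0.001]
force: [0.5, -0.3, 0.4]
finger_gap: 1.004
t: 35.9
tcp_pos: [0.588, 0.0894, 0.1873]
tool_rot: [1.0, 0.002, -0.006, -0.001]
force: [0.2, 0.2, -0.2]
finger_gap: 0.998
t: 36.2
tcp_pos: [0.5094, 0.1484, 0.1881]
tool_rot: [1.0, 0.002, -0.005, -0.0]
force: [-0.3, 0.1, -0.2]
finger_gap: 0.998
[0.50935878 0.14841375 0.188105  ]
side 0.169 177 0.16892457362682345 (array([0.67602326, 0.02683853]), np.float64(0.02955983669945088))
side 0.162 402 0.16287167087779897 (array([0.6759672 , 0.02848592]), np.float64(0.029104745790838125))
knob side 186 (array([0.35424452, 0.26641581]), np.float64(0.013595707265182638))
top 0.169 159 0.16836098867290084 (array([0.67765218, 0.02615788]), np.float64(0.02933245097719612))
top 0.162 472 0.1621031193108164 (array([0.67569413, 0.02634979]), np.float64(0.02835893502224703))
knob top 0
```

View pics/f1side.png

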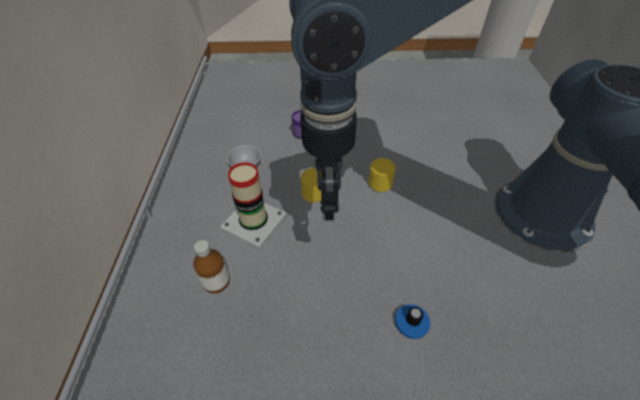

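The red-rimmed cartridge is home, with its rim at z 0.1686 and centre (0.677, 0.0265). Next is the blue cover.

```bash
python3 -m inch '[[-1,[-0.4,-0.3,0],[0,0,0]],[-1,[-0.78,-0.59,0],[0,0,0]],[-1,[-0.78,-0.59,0],[0,0,0]]]'
python3 -m inch '[[-1,[-0.4,-0.3,0.2],[0,0,0]],[-1,[-0.79,-0.59,0.5],[0,0,0]],[-1,[-0.79,-0.59,0.9],[0,0,0]],[-1,[-0.79,-0.59,0.9],[0,0,0]],[-1,[-0.79,-0.59,0.9],[0,0,0]],[-1,[-0.79,-0.59,0.9],[0,0,0]]]'
python3 - <<'E'
from h import *
I,d=snapshot("side");P=cloud("side",d)
X=P[(np.hypot(P[...,0]-.355,P[...,1]-.266)<.03)&(np.abs(P[...,2]-.046)<.003)]
print(len(X),circ(cv2.convexHull(X[:,:2].astype(np.float32))[:,0].astype(float)) if len(X)>10 else'')
cv2.imwrite("pics/b1.png",cv2.resize(I[200:350,310:510],(800,600),interpolation=cv2.INTER_CUBIC))
t=sense()['tcp_pos'];print(t,sense()['q'])
E
```

```text
t: 36.6
tcp_pos: [0.4345, 0.206, 0.1888]
tool_rot: [1.0, 0.002, -0.003, 0.0]
force: [-0.2, 0.2, -0.4]
finger_gap: 0.995
t: 37.2
tcp_pos: [0.3632, 0.2638, 0.101]
tool_rot: [1.0, -0.001, 0.002, -0.001]
force: [0.1, 0.1, 1.1]
finger_gap: 1.002
167 (array([0.35453994, 0.26662393]), np.float64(0.013391661415647465))
[0.36310674 0.26382227 0.10130279] [ 3.78563203e-01  4.74391481e-01  1.96887831e+00 -2.73460030e-04
  6.92556752e-01  1.95090643e+00]
```

View pics/b1.png

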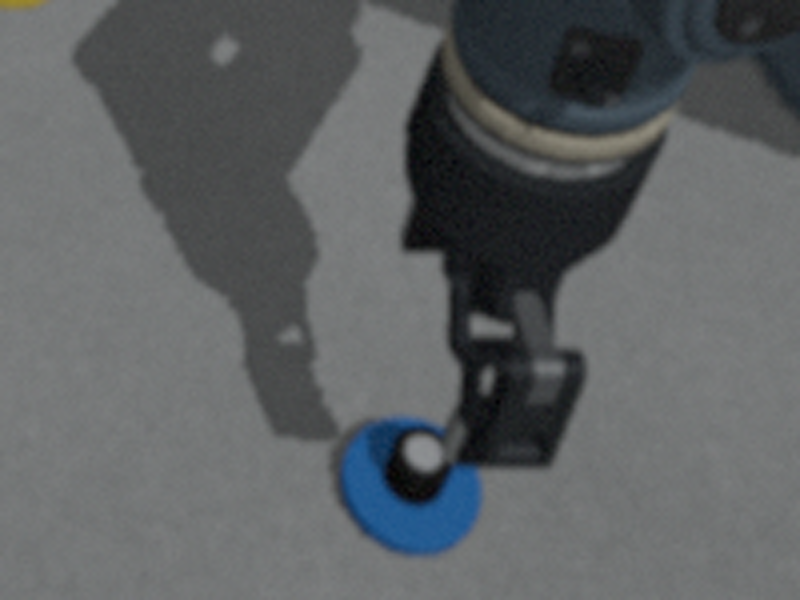

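```bash
python3 -m inch '[[-1,[-0.08,-0.02,0],[0,0,0]],[-1,[-0.08,-0.02,0.3],[0,0,0]],[-1,[-0.08,-0.02,0.6],[0,0,0]],[-1,[-0.08,-0.02,0.6],[0,0,0]],[-1,[-0.08,-0.02,0.6],[0,0,0]],[-1,[-0.08,-0.02,0.6],[0,0,0]]]'
python3 - <<'E'
from h import *
I,d=snapshot("side");P=cloud("side",d)
cv2.imwrite("pics/b2.png",cv2.resize(I[230:350,340:500],(800,600),interpolation=cv2.INTER_CUBIC))
print(sense()['tcp_pos'])
E
```

```text
t: 37.85
tcp_pos: [0.3527, 0.266, 0.0409]
tool_rot: [1.0, 0.0, 0.001, -0.001]
force: [-0.8, 0.2, -0.1]
finger_gap: 1.0
[0.35275567 0.2660451  0.04096752]
```

View pics/b2.png

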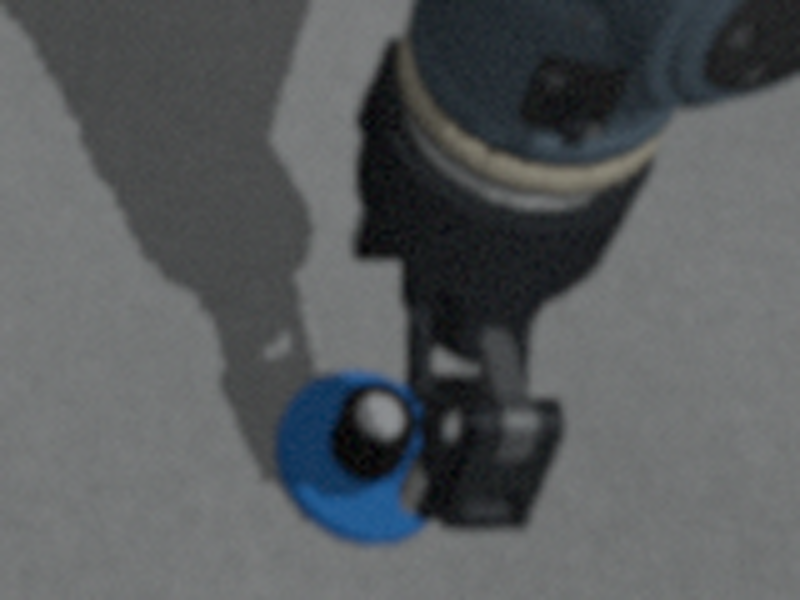

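```bash
python3 -m inch '[[-1,[0.02,0,0.15],[0,0,0]],[-1,[0.02,0,0.3],[0,0,0]],[-1,[0.02,0,0.45],[0,0,0]],[-1,[0.02,0,0.45],[0,0,0]],[-1,[0.02,0,0.45],[0,0,0]]]'
python3 -m inch '[[-0.4,[0,0,0],[0,0,0]],[0,[0,0,0],[0,0,0]],[0.2,[0,0,0],[0,0,0]],[1,[0,0,0],[0,0,0]],[1,[0,0,0],[0,0,0]],[1,[0,0,0],[0,0,0]],[1,[0,0,0],[0,0,0]],[1,[0,0,0],[0,0,0]],[1,[0,0,0],[0,0,0]]]' 40
python3 - <<'E'
from h import *
I,d=snapshot("side")
cv2.imwrite("pics/b3.png",cv2.resize(I[230:350,340:500],(800,600),interpolation=cv2.INTER_CUBIC))
E
```

```text
t: 38.4
tcp_pos: [0.3542, 0.2658, -0.0047]
tool_rot: [1.0, 0.0, 0.001, -0.0]
force: [0.2, -0.2, -0.6]
finger_gap: 1.001
t: 39.3
tcp_pos: [0.3539, 0.2657, -0.0051]
tool_rot: [1.0, 0.0, 0.0, -0.0]
force: [-0.3, -0.6, 5.7]
finger_gap: 0.312
```

View pics/b3.png

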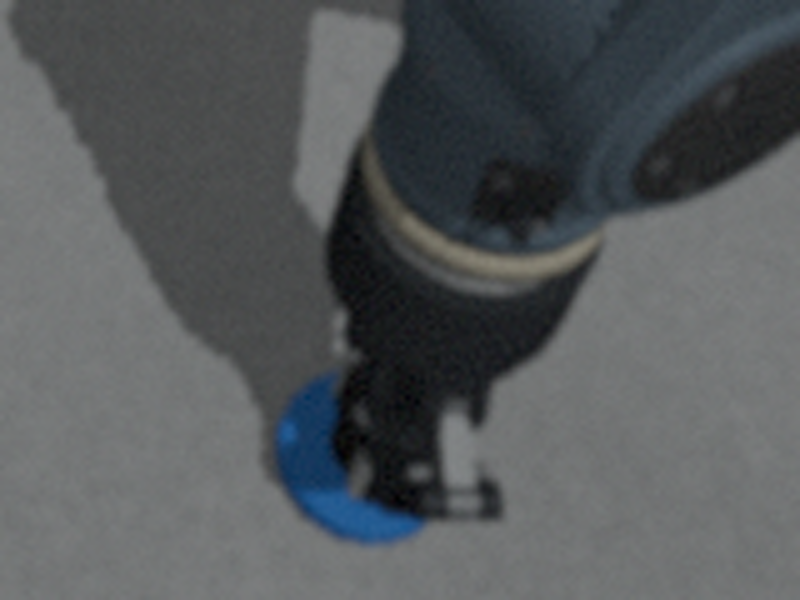

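```bash
python3 -m inch '[[1,[0,0,-0.1],[0,0,0]],[1,[0,0,-0.4],[0,0,0]],[1,[0,0,-0.7],[0,0,0]],[1,[0,0,-1],[0,0,0]],[1,[0,0,-1],[0,0,0]]]'
python3 -m inch '[[1,[0,0,-0.3],[0,0,0]],[1,[0,0,-0.6],[0,0,0]],[1,[0.2,0.1,-1],[0,0,0]],[1,[0.2,0.1,-1],[0,0,0]]]'
python3 -m inch '[[1,[0.3,0.2,-0.2],[0,0,0]],[1,[0.6,0.4,-0.4],[0,0,0]],[1,[0.8,0.6,-0.4],[0,0,0]],[1,[0.8,0.6,-0.4],[0,0,0]]]'
python3 -m inch '[[1,[0.3,0.2,0],[0,0,0]],[1,[0.6,0.4,0],[0,0,0]],[1,[0.8,0.6,0],[0,0,0]],[1,[0.8,0.6,0],[0,0,0]]]'
python3 -m inch '[[1,[0.3,0.2,0],[0,0,0]],[1,[0.6,0.4,0],[0,0,0]],[1,[0.8,0.6,0],[0,0,0]],[1,[0.8,0.6,0],[0,0,0]]]'
python3 - <<'E'
from h import *
I,d=snapshot("side");cv2.imwrite("pics/b4.png",I)
print(sense()['tcp_pos'],sense()['finger_gap'])
E
```

```text
t: 39.85
tcp_pos: [0.3557, 0.2666, 0.0977]
tool_rot: [1.0, 0.0, 0.003, -0.001]
force: [0.2, -0.5, -1.4]
finger_gap: 0.314
t: 40.25
tcp_pos: [0.3792, 0.2566, 0.1983]
tool_rot: [1.0, -0.0, 0.006, -0.002]
force: [0.7, 0.7, -1.6]
finger_gap: 0.314
t: 40.65
tcp_pos: [0.4562, 0.1936, 0.2334]
tool_rot: [1.0, -0.002, 0.0, 0.0]
force: [0.0, 0.7, -2.3]
finger_gap: 0.314
t: 41.05
tcp_pos: [0.5351, 0.1337, 0.2322]
tool_rot: [1.0, -0.001, -0.001, 0.0]
force: [-0.1, -0.5, -1.4]
finger_gap: 0.312
t: 41.45
tcp_pos: [0.6147, 0.0741, 0.2321]
tool_rot: [1.0, -0.001, -0.001, 0.0]
force: [-0.4, -0.3, -1.3]
finger_gap: 0.313
[0.61265633 0.07556245 0.23201806] 0.31087174914340715
```

View pics/b4.png

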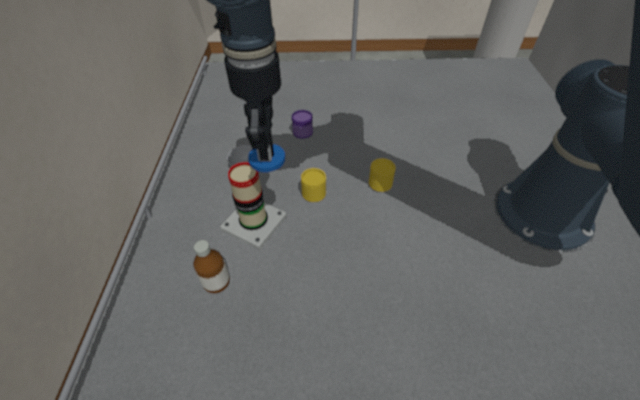

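```bash
python3 -m inch '[[1,[0.3,0.25,0],[0,0,0]],[1,[0.55,0.45,0],[0,0,0]],[1,[0.6,0.48,0.1],[0,0,0]],[1,[0.6,0.48,0.3],[0,0,0]],[1,[0.6,0.48,0.4],[0,0,0]],[1,[0.6,0.48,0.4],[0,0,0]],[1,[0.6,0.48,0.4],[0,0,0]],[1,[0.6,0.48,0.4],[0,0,0]]]'
cat > cov.py <<'E'
from held import *
s=sense();t=s['tcp_pos'];print('tcp',np.round(t,4),s['finger_gap'])
I,P,m=held("side",(200,110,300,230),'blue'); X=P[m&(np.hypot(P[...,0]-t[0],P[...,1]-t[1])<.045)]
X=X[np.abs(X[:,2]-t[2])<.05]
top=X[X[:,2]>np.percentile(X[:,2],60)-.004]
A=np.c_[top[:,:2]-top[:,:2].mean(0),np.ones(len(top))];co=np.linalg.lstsq(A,top[:,2],rcond=None)[0];k=np.abs(A@co-top[:,2])<.002;co=np.linalg.lstsq(A[k],top[k,2],rcond=None)[0]
print(len(X),'plane',co,'circ',circ(cv2.convexHull(X[:,:2].astype(np.float32))[:,0].astype(float)))
b=project("side",[.677,.025,.16]).astype(int)
import sys
cv2.imwrite(sys.argv[1],cv2.resize(I[b[1]-60:b[1]+60,b[0]-80:b[0]+80],(800,600),interpolation=cv2.INTER_CUBIC))
E
python3 cov.py pics/b5.png
```

```text
t: 42.3
tcp_pos: [0.674, 0.0284, 0.1954]
tool_rot: [1.0, 0.001, 0.001, 0.0]
force: [-1.0, -0.1, -2.1]
finger_gap: 0.316
tcp [0.674  0.0284 0.1954] 0.3162928272376047
474 plane [ 0.00238308 -0.01423536  0.21896225] circ (array([0.67396961, 0.03107883]), np.float64(0.030863568282668386))
```

View pics/b5.png

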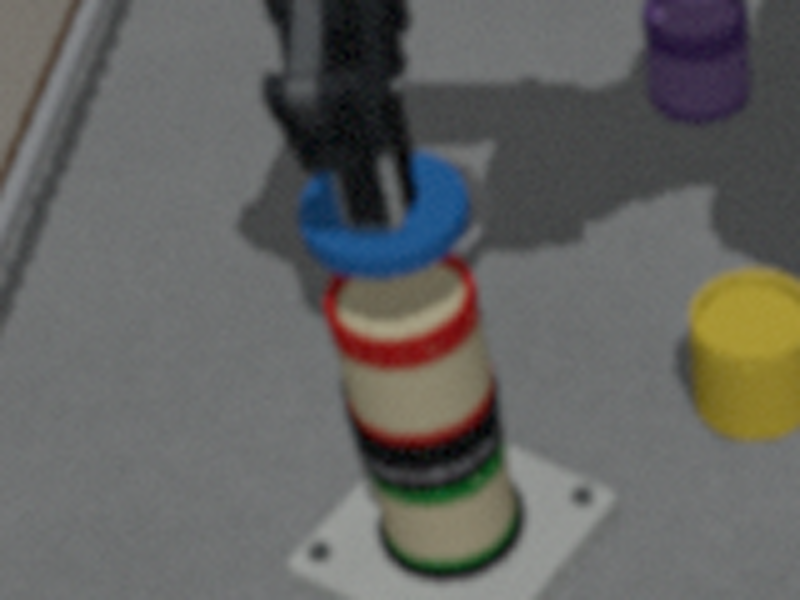

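The cover is level and just above the tower (crop 385,215). A small correction, then down.

```bash
python3 -m inch '[[1,[0.02,0.025,0.08],[0,0,0]],[1,[0.02,0.025,0.16],[0,0,0]],[1,[0.02,0.025,0.25],[0,0,0]],[1,[0.02,0.025,0.25],[0,0,0]],[1,[0.02,0.025,0.25],[0,0,0]],[1,[0.02,0.025,0.25],[0,0,0]]]'
python3 cov.py pics/b6.png
```

```text
t: 42.95
tcp_pos: [0.676, 0.0252, 0.1695]
tool_rot: [1.0, 0.0, 0.0, 0.0]
force: [-0.2, 0.9, -1.2]
finger_gap: 0.315
tcp [0.676  0.0252 0.1695] 0.31505606862069113
446 plane [ 0.00188636 -0.01193365  0.19309793] circ (array([0.6760422 , 0.02786527]), np.float64(0.03090739886301108))
```

View pics/b6.png

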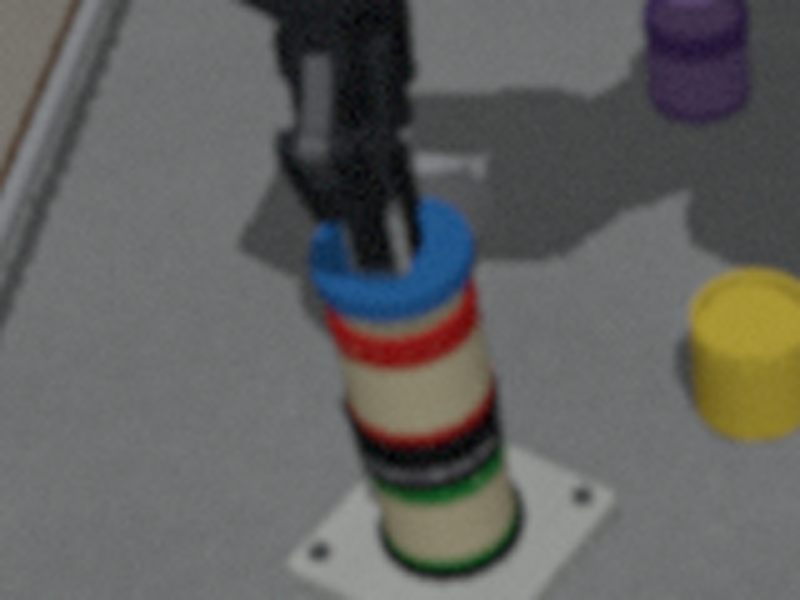

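Centred within a millimetre. About 11 mm is left.

```bash
python3 -m inch '[[1,[0,0,0.04],[0,0,0]],[1,[0,0,0.07],[0,0,0]],[1,[0,0,0.1],[0,0,0]],[1,[0,0,0.1],[0,0,0]],[1,[0,0,0.1],[0,0,0]]]'
python3 -m inch '[[1,[0,0,0.01],[0,0,0]],[1,[0,0,0.02],[0,0,0]],[1,[0,0,0.03],[0,0,0]],[1,[0,0,0.03],[0,0,0]]]'
python3 cov.py pics/b7.png
```

```text
t: 43.5
tcp_pos: [0.6757, 0.0252, 0.1592]
tool_rot: [1.0, 0.0, -0.0, -0.0]
force: [0.5, -0.0, -0.5]
finger_gap: 0.311
t: 43.9
tcp_pos: [0.6762, 0.0252, 0.1579]
tool_rot: [1.0, 0.0, 0.001, 0.0]
force: [-0.7, -0.6, 5.8]
finger_gap: 0.312
tcp [0.6762 0.0252 0.1579] 0.31159478506187677
423 plane [-0.0047198  -0.01252278  0.18154667] circ (array([0.67649083, 0.02751811]), np.float64(0.031167203965385252))
```

```bash
python3 -m inch '[[0.4,[0,0,-0.01],[0,0,0]],[0.2,[0,0,-0.01],[0,0,0]],[-0.3,[0,0,-0.01],[0,0,0]],[-0.7,[0,0,-0.01],[0,0,0]],[-1,[0,0,-0.01],[0,0,0]],[-1,[0,0,-0.01],[0,0,0]],[-1,[0,0,-0.01],[0,0,0]],[-1,[0,0,-0.01],[0,0,0]],[-1,[0,0,-0.01],[0,0,0]]]'
python3 -m inch '[[-1,[0,0,-0.3],[0,0,0]],[-1,[0,0,-0.6],[0,0,0]],[-1,[0,0,-0.9],[0,0,0]],[-1,[0,0,-0.9],[0,0,0]]]'
python3 -m inch '[[-1,[-0.4,-0.3,0],[0,0,0]],[-1,[-0.8,-0.6,0],[0,0,0]],[-1,[-0.8,-0.6,0],[0,0,0]]]'
python3 -m inch '[[-1,[-0.4,-0.3,0],[0,0,0]],[-1,[-0.8,-0.6,0],[0,0,0]],[-1,[-0.8,-0.6,0],[0,0,0]],[-1,[-0.8,-0.6,0],[0,0,0]],[-1,[-0.8,-0.6,0],[0,0,0]]]'
python3 - <<'E'
from h import *
s=sense();print(s['tcp_pos'],s['force'])
for n in("side","top"):
    I,d=snapshot(n);P=cloud(n,d);cv2.imwrite(f"pics/z{n}.png",I)
    for nm,x,y,z in(('disc',.677,.026,.181),('knob',.677,.026,.209),('violet',.573,-.308,.064),('bottle',.738,.1755,.13)):
        X=P[(np.hypot(P[...,0]-x,P[...,1]-y)<.04)&(np.abs(P[...,2]-z)<.004)]
        print(n,nm,len(X),np.median(X[:,2]) if len(X) else'',circ(cv2.convexHull(X[:,:2].astype(np.float32))[:,0].astype(float)) if len(X)>10 else'')
E
```

```text
t: 44.85
tcp_pos: [0.6758, 0.0252, 0.1574]
tool_rot: [1.0, 0.0, -0.0, -0.0]
force: [-0.0, 0.4, -0.1]
finger_gap: 0.997
t: 45.25
tcp_pos: [0.679, 0.0249, 0.253]
tool_rot: [1.0, 0.0, 0.005, 0.001]
force: [0.2, 0.3, 0.6]
finger_gap: 1.0
t: 45.55
tcp_pos: [0.5877, 0.0889, 0.2454]
tool_rot: [1.0, 0.002, -0.005, -0.001]
force: [0.0, 0.2, 0.1]
finger_gap: 1.001
t: 46.05
tcp_pos: [0.517, 0.1447, 0.2474]
tool_rot: [1.0, 0.0, 0.001, 0.0]
force: [-0.1, 0.5, 0.7]
finger_gap: 1.001
[0.51704469 0.14472938 0.24741443] [-0.13017144  0.4762726   0.7064143 ]
side disc 428 0.18153966000429506 (array([0.67644198, 0.02666553]), np.float64(0.03185128826086553))
side knob 128 0.20928844862893686 (array([0.6765143 , 0.02692805]), np.float64(0.013415079949888576))
side violet 57 0.06343965020627407 (array([ 0.57365641, -0.30820798]), np.float64(0.029190037858012895))
side bottle 155 0.1305339469430291 (array([0.73718417, 0.17649395]), np.float64(0.012693530347246096))
top disc 546 0.18068016973875234 (array([0.67760558, 0.02574688]), np.float64(0.031449102013861856))
top knob 148 0.20882990187790568 (array([0.6776744 , 0.02572572]), np.float64(0.013469880332113817))
top violet 167 0.063319429949385 (array([ 0.57396249, -0.30860652]), np.float64(0.029488327631963126))
top bottle 108 0.12968942616850265 (array([0.73904804, 0.17540552]), np.float64(0.01270419176613017))
```

View pics/zside.png

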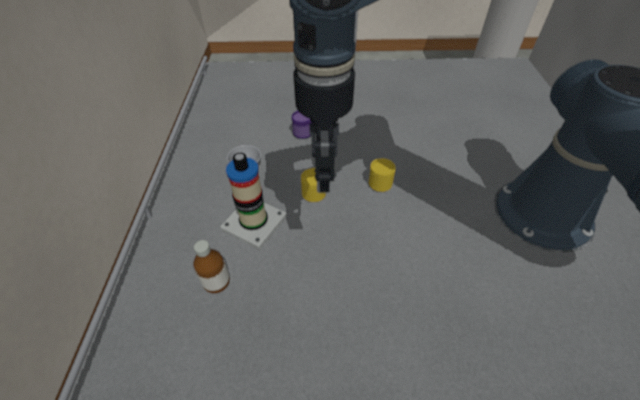

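View pics/ztop.png

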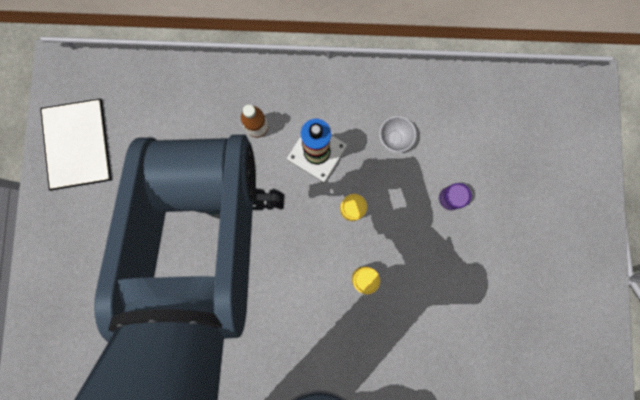

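The tower stands complete at side (246,190). The disc is at z 0.181 and the knob top at 0.209, both as expected. The violet cartridge, bottle and bowl are where they were at the start, and the arm is clear.

```bash
python3 -c "from station import *; print(sign_off())"
```

```text
the job is handed in; nothing more can be done
None
```

I rebuilt the tower on the seat in the order asked (green-rimmed cartridge, black collar, red-rimmed cartridge, blue cover with knob up) and handed it in at about 46 s. I let go of each part before fetching the next.

**Last checks:**

| Part | Measured height (z) | Expected height |
|---|---|---|
| Green rim | 0.083 | 0.083 |
| Collar rim | 0.1105 | 0.111 |
| Red rim | 0.1686 | 0.169 |
| Cover disc | 0.181 | 0.181 |
| Cover knob top | 0.209 | 0.209 |

- **Centring:** all centres agree within about 2.5 mm. The largest difference was 2.4 mm in y, between collar and green cartridge, in the top view.
- **Bystanders:** the violet cartridge and bottle measured within about 2 mm of their start. I checked the bowl only by eye, and it looks unmoved. The gripper was clear of everything.

**What went wrong or disagreed:**
- **Collar grasp:** the first attempt only pinched the collar's top wall. It pushed the collar about 26 mm sideways and lifted it 20 mm, still upright. I set it down gently and gripped it again properly.
- **Fingertip offset:** the cause was that the camera shows the fingertips 27–41 mm above the reported TCP, depending on opening, which does not match the description. I measured the offset and corrected for it from then on. The green cartridge had been gripped higher than intended because of it, but it seated correctly.
- **Cameras:** the two views disagreed by up to about 4 mm when I first located the seat, and by about 1–2 mm in the final checks.

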